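# Prop open the lid of the casting kiln

### The arm

A 6-joint arm with a two-finger parallel gripper is mounted at the origin on the work surface. World frame = base frame: x ahead of the robot, y to its left, z up, the work surface at z = 0. Lengths are in mm, angles in rad, forces in N, time in s.
With the tool pointing down it reaches from about 275 to 1000 mm from the base axis. Payload 8.4 kg.
Tool frame: the origin (TCP) lies midway between the tips of the shut fingers; the grasp point (between the pads) lies 19 mm behind it (r.pinch_z is the x of the grasp point in the tool frame, in mm); x points along the fingers, z is the direction in which the jaws open and shut, and the axes are right-handed (so a half turn about x gives the same grasp; the last joint's range is limited). The gripper opens to 85 mm and grips with 20 to 120 N. Pads are 22 mm wide; open, the fingers measure 114 mm over their backs; the gripper's body (76 mm by 85 mm) begins 54 mm behind the grasp point. The pads swing forward as they close: fully open they stand 13 mm farther back than shut.
Start: joints at [1.238, 0.353, 1.633, -0, 1.155, -0.002], TCP at [202.998, 591.117, 231.281] pointing down, gripper open.
Joint ranges: [-2.63, 2.63], [-0.92, 2.1], [0.06, 2.66], [-1.3, 4.44], [0, 2.69], [-3.02, 3.02]. Speed limits (rad/s): [2.22, 2.22, 2.79, 3.14, 3.14, 3.14].

### API

Orientations are given as a unit quaternion [x, y, z, w].
In Python, from cell import r, optics, spotter gives the robot as it stands. The module is installed in compiled form; this text tells all that it offers.
- The arm moves only by the tool carry_out, never from a script. Its argument "steps" is a list of rows, each a list of 5 numbers: the shift along the tool's x, y, z normalised to -1 to 1, where 1 is 40 cm, then the turn about the tool's x normalised to -1 to 1, where 1 is 90 degrees, then the opening, from -1 (shut) to 1 (fully open). In form: [[dx, dy, dz, spin, jaw], ...]. A call has 1 to 8 rows; each row is the pose to reach, as a shift and turn from the pose commanded when the call began, along the tool's axes at that moment; what a row does not reach only later rows make up. A row lasts 1/8 s, in which the tool goes at most 62.5 mm and 10.7 degrees, less where a joint would pass 70% of its speed; a pose out of reach is approached as far as the arm can. A call with a number of a shift or a turn outside -1 to 1 is refused whole. A call with a gripper value outside its range is refused whole. The fingers move at their own pace and stop on an object; "force" is the grip in N (left out, the last holds). Time passes only in rows, so rows that repeat a pose let the fingers close. It gives the time, the measured TCP pose, the force and the opening at its end, in the units of the state.
- r.read_state(): the state, without advancing time (a new reading comes with each control period).
- optics.capture(name): name is "scene" or "top" or "wrist"; returns the picture (400x640x3 uint8, red, green, blue); there is no depth.
- optics.camera_info(name): a dict with "fx", "fy", "cx", "cy" (pixels), "distortion" ([k1, k2, p1, p2, k3] as OpenCV has them; the pictures are not rectified), "cam_to_world" (4x4, takes a point from camera to world coordinates). Camera axes: x right, y down, z forward; pixel columns grow to the right and rows downward; lengths in mm; the calibration is good to about 2 mm. A picture is of the moment at which its call begins: read the wrist's pose just before it. camera_info takes no time and is no camera call; for the wrist camera it gives the pose at the moment of the call.
- r.sign_off(): hands the job in, once; it reports no verdict.
Trained networks look in the newest picture that a camera, given by its name, has taken for a name from the list of things; names that differ only in an ending like _2 or _b are one class to them, and where a whole thing is asked for, a point or a joint stands for the part that bears it (a point fixed in the world has none). Each returns a list of dicts, best first, with "conf" (0 to 1); they miss things now and then, are a little off and sometimes report something else, mostly with a low value. They report only what shows in the picture. A call takes as long as a camera call.
- spotter.search_frame(camera, thing): "uv" ([column, row] in pixels, amid what is visible of it).
- spotter.outline_of(camera, thing): "pixels" (400x640 bool, what is visible of it) and "uv" ([column, row] in pixels, amid what is visible of it).
The state is a dict: "t": time; "q": joint angles; "joint_vel": joint speeds; "joint_torque": joint torques, N m; "position": TCP position; "tool_rot": TCP orientation; "wrist_force": force on the tool from outside, world axes, zero at the start; "ft_torque": the same for the moment, N m; "width": finger opening in mm.
Only numpy, scipy, OpenCV 4.12 (cv2) and the standard library are available. Lean on these libraries where they do the work, as an engineer would, in place of code of your own. Each camera call takes 0.05 s, during which the arm holds its last target.

### The job

Open the cold bench kiln: lift its lid by the red grip on the prop rod, bring the rod's foot up over the catch strip beside the kiln and slide it until it drops fully home in the holding hole. Let go, so that the lid stands open on the rod. Work gently: never press the foot hard on the sprung catch, never let the lid drop, and leave the flask, pan and tongs where they are.

Things in the scene. Friction and masses are not known exactly. Their poses are not given: they have to be found in the camera images.
- kiln: Fixed grey bench kiln, 260 (x) by 220 (y) by 150 mm high, cold. Origin at the centre of its underside on the bench; x points from its front (with the control panel) to its back, where the lid is hinged; z up. The lid, rod and catch are on it and move only in its x-z plane. Its place and yaw vary.
- lid (a joint): Angle of the lid (rad): 0 shut, growing as its front edge rises. The lid weighs 0.5 to 0.9 kg, swings freely and falls shut if let go unpropped. Propped, it stands at about 0.4 to 0.5.
- lid_hinge (a point): Middle of the lid's hinge line (along kiln y), at kiln x +125, z +152 mm.
- lid_pivot (a point): Pivot of the prop rod: a pin (along kiln y) on the lid's right edge near the front; with the lid shut at kiln x -100, y -130, z +164 mm, and 225.3 mm from the hinge line.
- prop: Prop rod, a straight 10 mm round steel rod turning about the pivot (its origin, at kiln y -130 mm). Its z axis runs along the rod from foot to grip. The stiff pivot keeps the rod where it is left; it starts near upright, the foot leaning up to 0.35 rad to the front. The lid can be lifted by the rod.
- prop_grip (a point): Centre of the red grip block on the upper end of the rod, 55 mm above the pivot along the rod: 24 mm along kiln y, 24 mm across, 28 mm along the rod, its flat sides facing kiln +y and -y. Nothing stands within 60 mm of it on either side. It turns with the rod, so tilt the gripper with it or let it turn in the grip.
- prop_tip (a point): Lowest point of the rod's foot, 145 mm below the pivot along the rod; the foot is a hemisphere of 5 mm radius. It slides easily on the strip (friction about 0.2), more easily to the front than to the back: pushed backwards under load, lid and rod wedge and press harder on the catch than the hand feels.
- catch: Sprung catch by the kiln's right wall: a black tray with blue sides holding an aluminium strip 30 mm wide along kiln x. Origin on the strip's top face, at kiln x -36, y -130, z +135 mm; axes as the kiln's. It sinks straight down under load, 3 N per mm, at most 10 mm. More than 20 N from the rod is too hard.
- hole_mid (a point): Middle of the range of the holding hole, at the catch's origin. The hole is square, 14 mm wide, 14 mm deep, floored by the black tray; strip and hole are bolted anywhere up to 12 mm to the front or back of this point (not measured: find the hole by feel or sight). The strip's top runs from 38 mm in front of the hole's centre to 47 mm behind it.
- tray_front (a point): Front end of the tray, 38 mm in front of the catch's origin, level with the strip's top; the strip may stand out up to 12 mm beyond it. With the lid shut the rod passes in front of this end with its foot below the strip: lift the foot past it, clear in front, until above the strip, then swing it back (to +x).
- flask: Loose steel casting flask, a 68 mm cylinder 85 mm high standing in front of the kiln; origin under its centre. Leave alone.
- pan: Loose round steel pan with two side handles, 150 mm wide, 40 mm high, left of the kiln; origin under its centre. Leave alone.
- tongs: Loose tongs, 290 mm long, 12 mm high, lying right of the kiln; origin on the bench near mid length, x towards the jaws. Leave alone.

How it is judged:
By the outcome, as a careful person would: the job done as asked, in the order asked, and still so for the second after the job is handed in, with the robot touching nothing.
It also fails if it takes over 72 s, if anything falls off the work surface, if the arm or the gripper's body presses on something with over 40 N, if the wrist force passes 120 N, or if a joint passes its speed limit or range.

## Working session

There is one attempt and no reset: what is moved stays moved. The work goes in short steps, Python scripts to look and compute and a tool call to move; the robot and the scene stay as the last step left them, time stands still between calls to the robot, and variables do not carry over. Pictures are saved under pics/ and viewed, and the job is handed in when it is done.

Besides the shell and the picture viewer there is one more tool, called after ">>>" by a JSON object that holds its "fn" and its "kwargs". carry_out: Moves the arm, as the interface text tells. Scaled input: -1 to 1 covers 40 cm each way for a shift and 90 degrees each way for a turn. Its arguments: {"type":"object","properties":{"steps":{"type":"array","items":{"type":"array","items":{"type":"number","minimum":-1,"maximum":1}}},"force":{"type":"number"}},"required":["steps"]}

```bash
mkdir -p pics
python3 - <<'E'
from cell import r,optics,spotter
import cv2
print(r.read_state(), r.pinch_z)
for n in ["scene","top"]:
    im=optics.capture(n); cv2.imwrite(f"pics/{n}0.png",im[:,:,::-1])
    c=optics.camera_info(n); print(n,c)
    for t in ["kiln","prop_grip","prop_tip","catch","lid_hinge","lid_pivot","hole_mid","tray_front","prop"]:
        try: print(t,[(d['uv'],round(d['conf'],2)) for d in spotter.search_frame(n,t)[:2]])
        except Exception as e: print(t,e)
E
```

```text
{'t': 0.0, 'q': array([ 1.23757638e+00,  3.53642961e-01,  1.63411878e+00,  1.28772157e-05,
        1.15520191e+00, -2.38702281e-03]), 'joint_vel': array([-0.00106742,  0.00223067,  0.00073711,  0.00204562,  0.00026605,
       -0.00059545]), 'joint_torque': array([ 1.18035641e-03, -6.05254340e+01, -3.42077994e+01,  2.35677890e-04,
        9.04762361e-03,  7.64997367e-06]), 'position': array([202.85495605, 590.66987412, 230.57148963]), 'tool_rot': array([-0.41111907,  0.57590502,  0.41056448,  0.57510984]), 'wrist_force': array([ 0.44920289, -0.09719825, -0.5691127 ]), 'ft_torque': array([-0.02631931, -0.02712521,  0.01551118]), 'width': 85.25729657739416} -18.700000000000003
scene {'fx': 413.8457261776544, 'fy': 413.8457261776544, 'cx': 325.72824993396654, 'cy': 201.01385979800426, 'distortion': array([-0.00771852,  0.        ,  0.        ,  0.        ,  0.        ]), 'cam_to_world': array([[-7.75532949e-01,  4.60016033e-01, -4.32358526e-01,
         9.64502830e+02],
       [ 6.31272907e-01,  5.57951620e-01, -5.38687764e-01,
         5.24913954e+02],
       [-6.56986784e-03, -6.907063
[... 638 characters left out ...]
952942e-02, -9.89569704e-01,  1.42516658e-01,
         4.70502995e+02],
       [-9.99332725e-01,  2.50330415e-02,  2.65979781e-02,
         6.55666007e+01],
       [-2.98881787e-02, -1.41863128e-01, -9.89434965e-01,
         1.02349033e+03],
       [ 0.00000000e+00,  0.00000000e+00,  0.00000000e+00,
         1.00000000e+00]])}
kiln [([348.1, 179.6], 0.74), ([352.3, 270.8], 0.38)]
prop_grip [([419.3, 209.0], 0.73)]
prop_tip [([421.1, 207.3], 0.51)]
catch [([410.5, 178.4], 0.68)]
lid_hinge [([346.9, 173.3], 0.85)]
lid_pivot [([345.9, 172.2], 0.81), ([408.5, 180.7], 0.38)]
hole_mid [([407.0, 182.4], 0.82)]
tray_front [([408.6, 179.9], 0.57)]
prop [([420.0, 212.1], 0.66), ([453.4, 190.2], 0.49)]
```

View pics/scene0.png

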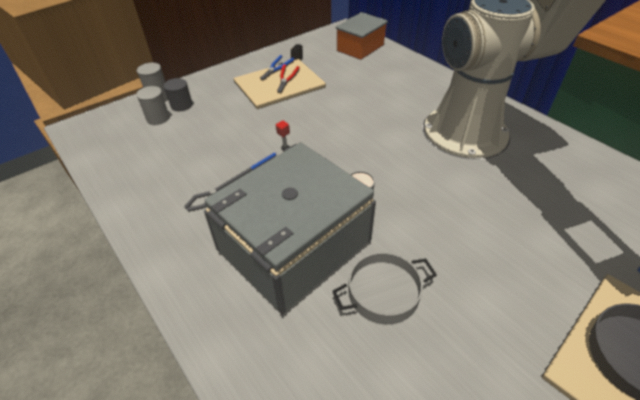

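View pics/top0.png

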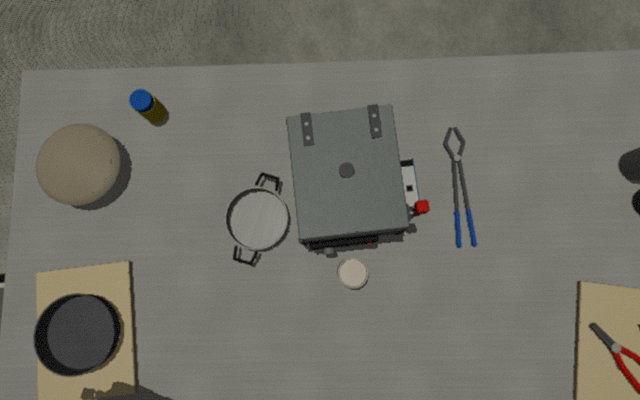

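```bash
python3 -c "
import cv2
a=cv2.imread('pics/top0.png')[90:270,240:480];cv2.imwrite('pics/topz.png',cv2.resize(a,None,fx=3.3,fy=3.3,interpolation=2))
a=cv2.imread('pics/scene0.png')[80:330,180:450];cv2.imwrite('pics/scenez.png',cv2.resize(a,None,fx=2.4,fy=2.4,interpolation=2))"
```

```text
(no output)
```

View pics/topz.png

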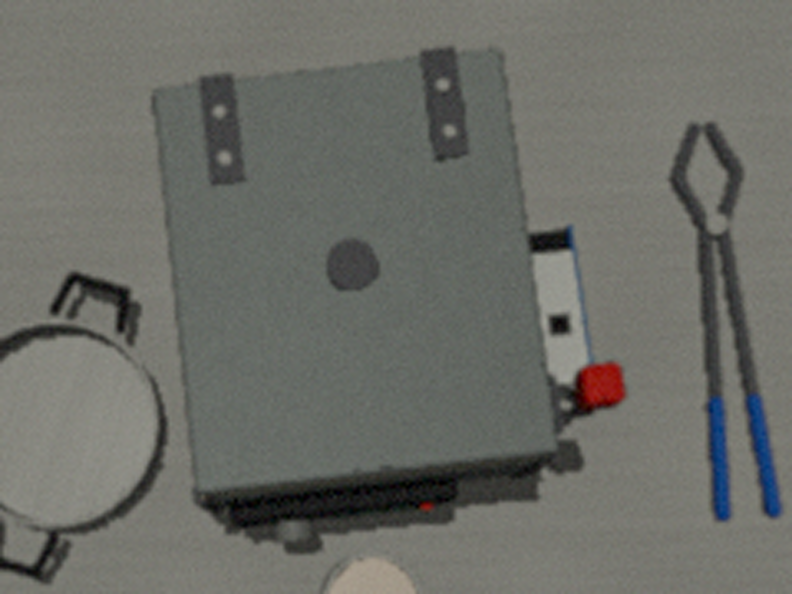

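View pics/scenez.png

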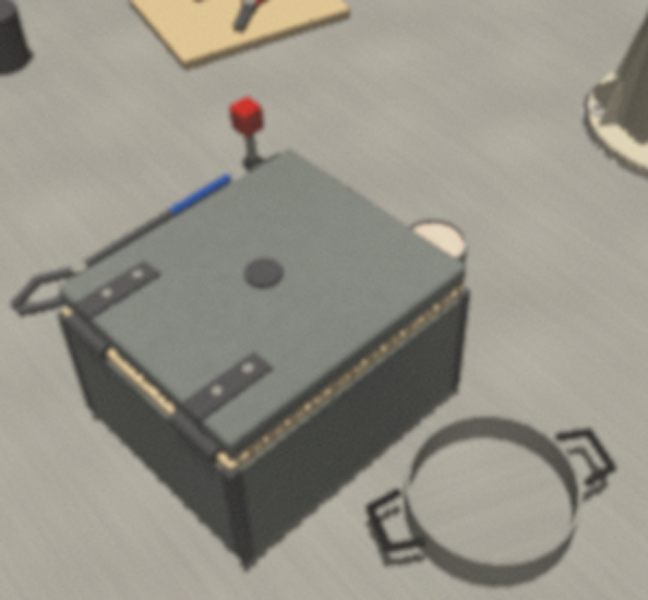

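The top view shows the kiln with its front toward the robot. The grip is at about (421,207), and the hole shows as a black square at about (409.7,188.2), both in full-picture pixels. The scene view shows the grip at about (283,128). I'll measure the poses from these.

```bash
cat > h.py <<'E'
import numpy as np,cv2
from cell import r,optics,spotter
from scipy.spatial.transform import Rotation as R
def ray(cam,uv,ci=None):
    c=ci or optics.camera_info(cam)
    K=np.array([[c['fx'],0,c['cx']],[0,c['fy'],c['cy']],[0,0,1]])
    p=cv2.undistortPoints(np.array([[uv]],float),K,c['distortion'])[0,0]
    M=c['cam_to_world']; d=M[:3,:3]@np.array([p[0],p[1],1]); return M[:3,3],d/np.linalg.norm(d)
def atz(cam,uv,z,ci=None):
    o,d=ray(cam,uv,ci); return o+d*(z-o[2])/d[2]
def tri(rays):
    A=sum(np.eye(3)-np.outer(d,d) for o,d in rays); b=sum((np.eye(3)-np.outer(d,d))@o for o,d in rays)
    return np.linalg.solve(A,b)
def proj(cam,P,ci=None):
    c=ci or optics.camera_info(cam); M=np.linalg.inv(c['cam_to_world'])
    K=np.array([[c['fx'],0,c['cx']],[0,c['fy'],c['cy']],[0,0,1]])
    return cv2.projectPoints(np.atleast_2d(np.array(P,float)),cv2.Rodrigues(M[:3,:3])[0],M[:3,3],K,c['distortion'])[0][:,0]
def red(im):
    a=im.astype(int); return (a[:,:,0]>110)&(a[:,:,1]<60)&(a[:,:,2]<60)
E
python3 - <<'E'
from h import *
z=lambda u,v:(240+(u+.5)/3.3-.5,90+(v+.5)/3.3-.5)
C=[atz('top',z(*p),176) for p in [(153,90),(500,48),(553,450),(195,492)]]
for c in C: print(c.round(1))
for a,b in [(0,3),(1,2),(0,1),(3,2)]: d=C[a]-C[b]; print(np.linalg.norm(d).round(1), np.degrees(np.arctan2(d[1],d[0])).round(2))
print('hole',atz('top',z(560,324),133))
for p in [(571,228),(590,360),(533,250),(578,250),(548,374)]: print('strip',atz('top',z(*p),135).round(1))
rs=[]
for n in ['top','scene']:
    im=cv2.imread(f'pics/{n}0.png')[:,:,::-1]; m=red(im).astype(np.uint8)
    k,l,s,c=cv2.connectedComponentsWithStats(m); print(n,[(s[i].tolist(),c[i].round(1)) for i in range(1,k) if s[i][4]>20])
    o=[i for i in range(1,k) if s[i][4]>20]
    want=np.array({'top':(421,207),'scene':(283,128)}[n]); i=min(o,key=lambda i:np.linalg.norm(c[i]-want)); rs.append(ray(n,c[i]))
P=tri(rs); print('grip',P, proj('top',P),proj('scene',P))
print(R.from_quat(r.read_state()['tool_rot']).as_matrix().round(3))
E
```

```text
[774.5 152.1 176. ]
[794.9 -66.8 176. ]
[541.1 -87.3 176. ]
[520.7 129.2 176. ]
254.8 5.15
254.6 4.61
219.8 95.32
217.5 95.39
hole [ 625.5276952  -103.58398789  133.        ]
strip [ 687.9 -113.4  135. ]
strip [ 601.4 -121.   135. ]
strip [674.1 -88.4 135. ]
strip [ 673.2 -117.1  135. ]
strip [593.1 -94.  135. ]
top [([416, 200, 13, 12, 128], array([422.4, 205.7])), ([621, 347, 19, 16, 92], array([630.5, 353.9])), ([614, 352, 26, 39, 189], array([626.5, 370.7]))]
scene [([288, 68, 10, 12, 23], array([293.2,  73.7])), ([277, 122, 11, 8, 60], array([281.8, 125.8]))]
grip [ 575.0261593  -109.10322012  225.29786049] [[422.62203528 205.51184812]] [[282.07296982 125.81831448]]
[[ 0.    -0.946  0.325]
 [ 0.     0.325  0.946]
 [-1.    -0.     0.   ]]
```

The lid measures about 255 x 218 mm with a yaw near 5.1°, and the hole sits roughly 8–10 mm in front of the middle of its range. Next I'll move above the grip, with the jaws along kiln y, for a closer look.

>>> {"fn": "carry_out", "kwargs": {"steps": [[-0.15,-0.05,-0.05,0.1,1],[-0.28,-0.15,-0.15,0.2,1],[-0.3,-0.25,-0.25,0.3,1],[-0.3,-0.35,-0.34,0.42,1],[-0.3,-0.45,-0.43,0.54,1],[-0.3,-0.55,-0.52,0.66,1],[-0.3,-0.65,-0.6,0.77,1],[-0.3,-0.72,-0.68,0.87,1]]}}

```text
t: 2.0
position: [387.9, 238.7, 351.5]
tool_rot: [0.047, 0.705, -0.047, 0.706]
wrist_force: [-0.2, -0.0, -1.3]
width: 85.3
```

Run:
```python
from h import *
s=r.read_state(); M=R.from_quat(s['tool_rot']).as_matrix(); print(s['t'],s['position'],s['q'],M.round(3))
d=np.array([575,-109,345])-s['position']; print((M.T@d/400).round(3)); print('spin to -84.9 deg', np.degrees(np.arctan2(M[1,2],M[0,2])))
```

```text
2.0 [387.9289076  238.68848287 351.50416021] [ 5.48459136e-01 -2.36049995e-02  1.82032032e+00 -2.27205054e-04
  1.34414673e+00  6.81172547e-01] [[ 0.001  0.132  0.991]
 [ 0.     0.991 -0.132]
 [-1.     0.     0.001]]
[ 0.016 -0.8    0.579]
spin to -84.9 deg -7.6010034950420655
```

>>> {"fn": "carry_out", "kwargs": {"steps": [[0.0,-0.1,0.07,0.11,1],[0.0,-0.2,0.14,0.22,1],[0.0,-0.3,0.22,0.33,1],[0.0,-0.42,0.3,0.44,1],[0.0,-0.52,0.38,0.55,1],[0.0,-0.62,0.45,0.66,1],[0.0,-0.72,0.52,0.76,1],[0.01,-0.8,0.58,0.859,1]]}}

```text
t: 3.0
position: [577.6, -108.3, 347.5]
tool_rot: [0.477, 0.521, -0.477, 0.522]
wrist_force: [0.5, -0.3, -0.8]
width: 85.3
```

Run:
```python
from h import *
s=r.read_state(); M=R.from_quat(s['tool_rot']).as_matrix(); print(s['t'],s['position'],s['q'],M.round(3))
ci=optics.camera_info('wrist');print(ci)
im=optics.capture('wrist'); cv2.imwrite('pics/w1.png',im[:,:,::-1])
im=optics.capture('top'); cv2.imwrite('pics/t1.png',im[:,:,::-1])
```

```text
3.0 [ 577.57546667 -108.29411871  347.53530716] [-1.87876223e-01  2.05609083e-01  1.57442824e+00 -3.88686419e-05
  1.36072132e+00  1.29399348e+00] [[ 0.001  0.996  0.089]
 [-0.     0.089 -0.996]
 [-1.     0.001  0.   ]]
{'fx': 354.17898877693807, 'fy': 354.17898877693807, 'cx': 325.5692930384514, 'cy': 201.8772815735968, 'distortion': array([0.00565643, 0.        , 0.        , 0.        , 0.        ]), 'cam_to_world': array([[ 8.92170381e-02, -9.56000705e-01, -2.79469089e-01,
         6.48961514e+02],
       [-9.96012039e-01, -8.54690653e-02, -2.55940908e-02,
        -1.01108225e+02],
       [ 5.82007103e-04,  2.80638006e-01, -9.59813508e-01,
         4.92178248e+02],
       [ 0.00000000e+00,  0.00000000e+00,  0.00000000e+00,
         1.00000000e+00]])}
```

View pics/w1.png

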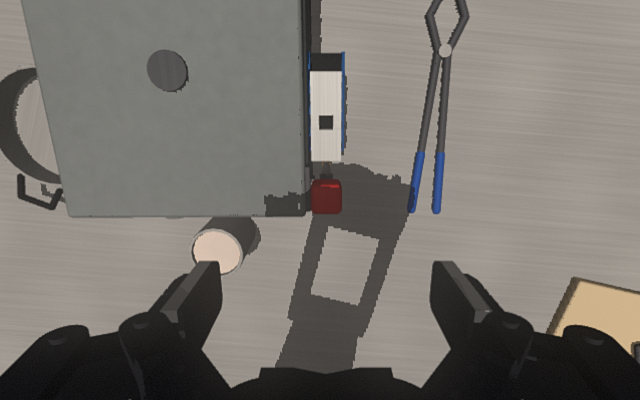

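The wrist view shows the grip at about (327,196), the hole at about (326,122), the strip from v≈72 to 161, and the lid's front right corner at about (307,216).

```bash
python3 -c "
import cv2
a=cv2.imread('pics/w1.png')[30:240,220:380];cv2.imwrite('pics/w1z.png',cv2.resize(a,None,fx=2.85,fy=2.85,interpolation=2)*2)
b=cv2.imread('pics/w1.png')[40:230,290:360];import numpy as np
cv2.imwrite('pics/w1y.png',np.clip(cv2.resize(b,None,fx=3.1,fy=3.1,interpolation=0).astype(int)*2,0,255))"
```

```text
[ WARN:0@0.112] global loadsave.cpp:1063 imwrite_ Unsupported depth image for selected encoder is fallbacked to CV_8U.
```

View pics/w1y.png

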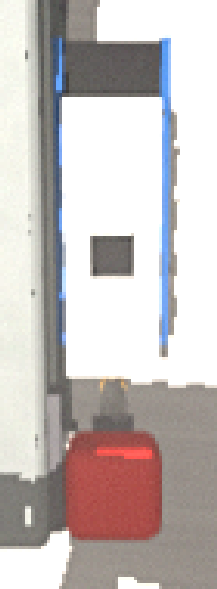

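Run:
```python
from h import *
yaw=np.radians(5.1); ex=np.array([np.cos(yaw),np.sin(yaw),0]); ey=np.array([-ex[1],ex[0],0])
im=cv2.imread('pics/w1.png')[:,:,::-1]
a=im.astype(int); m=((a[:,:,0]>60)&(a[:,:,1]<50)&(a[:,:,2]<50)).astype(np.uint8)
k,l,s,c=cv2.connectedComponentsWithStats(m); print([(s[i].tolist(),c[i].round(1)) for i in range(1,k) if s[i][4]>50])
g=a.sum(2)
sub=g[110:135,312:342]; ys,xs=np.where((sub<200)); 
k,l,s,c=cv2.connectedComponentsWithStats((sub<230).astype(np.uint8)); print([(s[i].tolist(),(c[i]+[312,110]).round(1)) for i in range(1,k)])
h=atz('wrist',(326,122),134); print('hole',h, h@ex,h@ey)
for v in ((326,72),(326,161)): p=atz('wrist',v,135); print('strip end',p@ex,p@ey)
gt=atz('top',(409.7,188.2),134); print('hole top cam',gt@ex,gt@ey)
for uv in ((307,216),(69,216)):
    p=atz('wrist',uv,164); print(p@ex,p@ey)
```

```text
[([311, 179, 31, 35, 1023], array([326. , 196.4]))]
[([7, 6, 14, 13, 177], array([325.6, 121.9]))]
hole [ 626.75855054 -105.11205278  134.        ] 614.9333924094884 -160.41118169344426
strip end 661.1499610614339 -160.3976543824387
strip end 576.3924029820528 -160.41804235113037
hole top cam 612.8222635537346 -159.1972105529124
527.4285844642999 -141.86465170805116
527.5893145399741 88.87250747900556
```

```bash
cat >> h.py <<'E'
yaw=np.radians(5.1); ex=np.array([np.cos(yaw),np.sin(yaw),0]); ey=np.array([-ex[1],ex[0],0]); ez=np.array([0,0,1.])
XK,YK=656.5,-30.
def K2W(p): return ex*(p[0]+XK)+ey*(p[1]+YK)+ez*p[2]
def W2K(p): p=np.asarray(p,float); return np.array([p@ex-XK,p@ey-YK,p[2]])
def piv(th): c,s=np.cos(th),np.sin(th); return np.array([125-225*c+12*s,-130,152+225*s+12*c])
def up(ph): return np.array([np.sin(ph),0,np.cos(ph)])   # ph>0: foot to front
def fk(th,ph): return piv(th)+55*up(ph), piv(th)-145*up(ph)
from scipy.optimize import fsolve
def ik_tip(x,z):
    return fsolve(lambda v:(fk(*v)[1]-[x,0,z])[[0,2]],[.5,.1])
def ik_grip(x,z,g0=(.5,.1)):
    return fsolve(lambda v:(fk(*v)[0]-[x,0,z])[[0,2]],g0)
E
python3 - <<'E'
from h import *
import itertools
for cam,name in (('wrist','w1'),('top','top0'),('scene','scene0')):
  for ph in (0,.1,.2,.3):
    g=fk(0,ph)[0]; u=up(ph); w=np.array([u[2],0,-u[0]])
    pts=[K2W(g+a*12*w+b*12*np.array([0,1,0])+c*14*u) for a,b,c in itertools.product((-1,1),repeat=3)]
    q=proj(cam,pts); print(cam,ph,q.min(0).round(1),q.max(0).round(1))
a=cv2.imread('pics/top0.png').astype(int); 
for n in ('top0','scene0'):
    a=cv2.imread(f'pics/{n}.png').astype(int); m=((a[:,:,2]-a[:,:,1]>50)).astype(np.uint8)
    k,l,s,c=cv2.connectedComponentsWithStats(m); print(n,[(s[i].tolist()) for i in range(1,k) if s[i][4]>50])
E
```

```text
wrist 0 [309.8 184.9] [341.7 223.6]
wrist 0.1 [309.8 179.7] [341.7 215.5]
wrist 0.2 [309.8 174.7] [341.7 206.8]
wrist 0.3 [309.9 166. ] [341.6 198.6]
top 0 [413.9 201.3] [431.5 217.1]
top 0.1 [413.4 197.9] [431.1 214.9]
top 0.2 [413.  194.6] [430.5 212.7]
top 0.3 [412.5 191.5] [429.9 210.5]
scene 0 [276.2 117. ] [292.7 136.8]
scene 0.1 [273.8 118. ] [291.3 138.1]
scene 0.2 [271.5 119.3] [289.8 139.5]
scene 0.3 [269.4 120.8] [288.3 141.1]
top0 [[415, 200, 14, 13, 156], [621, 347, 19, 17, 119], [612, 352, 28, 41, 261]]
scene0 [[581, 2, 59, 55, 1708], [280, 64, 6, 15, 58], [286, 66, 14, 15, 73], [276, 120, 13, 15, 119]]
```

>>> {"fn": "carry_out", "kwargs": {"steps": [[0.08,-0.008,0.002,0,1],[0.16,-0.008,0.002,0,1],[0.24,-0.008,0.002,0,1],[0.3,-0.008,0.002,0,1],[0.34,-0.008,0.002,0,1],[0.366,-0.008,0.002,0,1],[0.366,-0.008,0.002,0,1]], "force": 30}}

```text
t: 3.98
position: [573.5, -107.3, 200.7]
tool_rot: [0.476, 0.523, -0.476, 0.523]
wrist_force: [0.5, 0.3, 0.2]
width: 85.2
```

Run:
```python
from h import *
s=r.read_state(); print(s['t'],W2K(s['position']),s['wrist_force'])
im=optics.capture('wrist'); cv2.imwrite('pics/w2.png',im[:,:,::-1])
im=optics.capture('scene'); cv2.imwrite('pics/s2.png',cv2.resize(im[60:260,180:440,::-1],None,fx=3,fy=3))
```

```text
3.975 [ -94.79282329 -127.89762323  200.65923285] [0.46024488 0.26837959 0.23222332]
```

View pics/w2.png

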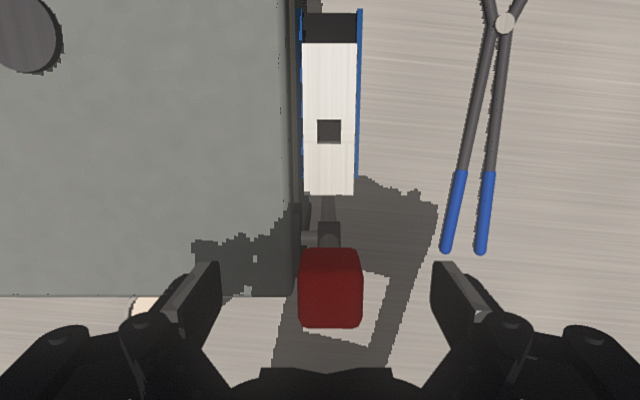

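View pics/s2.png

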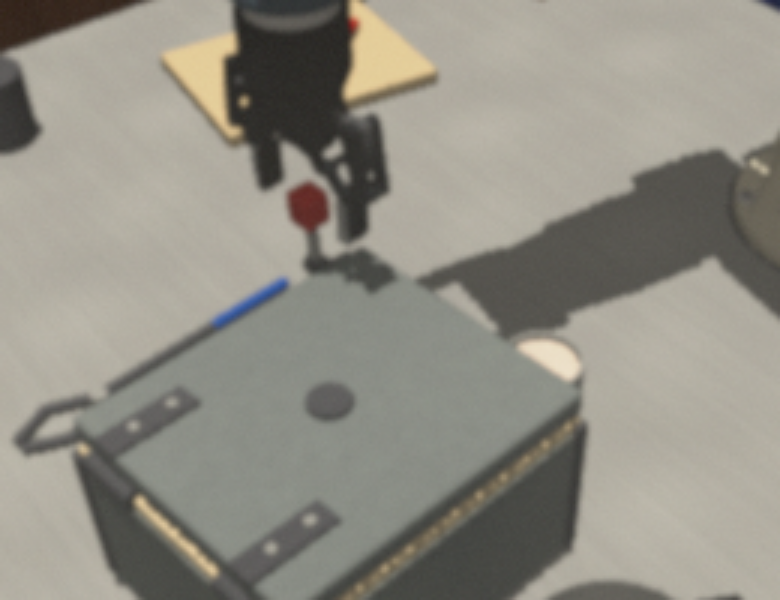

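The grip is at columns 298–363, centred about 1.5 mm to the right of the midline between the fingers. I'll check the along-kiln fit before closing.

Run:
```python
from h import *
import itertools
a=cv2.imread('pics/w2.png').astype(int); m=((a[:,:,2]-a[:,:,1]>40)).astype(np.uint8)
k,l,s,c=cv2.connectedComponentsWithStats(m); print([(s[i].tolist()) for i in range(1,k) if s[i][4]>50])
for ph in (0.05,.1,.15,.2):
    g=fk(0,ph)[0]; u=up(ph); w=np.array([u[2],0,-u[0]])
    pts=[K2W(g+A*12*w+b*12*np.array([0,1,0])+c*14*u) for A,b,c in itertools.product((-1,1),repeat=3)]
    q=proj('wrist',pts); print(ph,g.round(1),q.min(0).round(1),q.max(0).round(1))
h=atz('wrist',(329,131),134); print('hole K',W2K(h)); 
for v in (43,195): print(W2K(atz('wrist',(329,v),135)))
for uv in ((356,176),(363,10)): print('side',W2K(atz('wrist',uv,136)))
```

```text
[[298, 248, 65, 80, 4875]]
0.05 [ -97.3 -130.   218.9] [299.4 250.4] [366.5 338.6]
0.1 [ -94.5 -130.   218.7] [299.5 245.4] [366.6 331.2]
0.15 [ -91.8 -130.   218.4] [299.5 240.5] [366.6 323.3]
0.2 [ -89.1 -130.   217.9] [299.6 235.6] [366.6 314.9]
hole K [ -40.91330381 -129.15401358  134.        ]
[   6.68747063 -128.70505161  135.        ]
[ -79.74711412 -129.50141663  135.        ]
side [ -67.45279499 -145.73192791  136.        ]
side [  22.8354247  -146.67947309  136.        ]
```

>>> {"fn": "carry_out", "kwargs": {"steps": [[0,0,0.004,0,1],[0,0,0.004,0,-1],[0,0,0.004,0,-1],[0,0,0.004,0,-1],[0,0,0.004,0,-1],[0,0,0.004,0,-1],[0,0,0.004,0,-1],[0,0,0.004,0,-1]], "force": 30}}

```text
t: 5.08
position: [573.8, -109.0, 201.0]
tool_rot: [0.476, 0.523, -0.476, 0.523]
wrist_force: [-0.5, 2.3, 3.7]
width: 23.8
```

Run:
```python
from h import *
s=r.read_state(); print(s['t'],W2K(s['position']),s['wrist_force'],s['width'])
im=optics.capture('wrist'); cv2.imwrite('pics/w3.png',im[:,:,::-1])
```

```text
5.075 [ -94.61586327 -129.53908848  201.01416939] [-0.50404022  2.26762154  3.71276366] 23.785776839894314
```

View pics/w3.png

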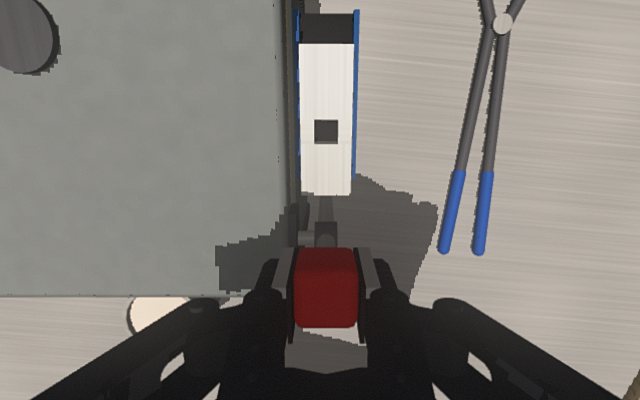

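```bash
cat >> h.py <<'E'
def plan(th0,ph0,tips):
    g0=fk(th0,ph0)[0]
    for x,z in tips:
        v=ik_tip(x,z); g=fk(*v)[0]; d=g-g0
        # rod x at z=135
        u=up(v[1]); tp=fk(*v)[1]; xr=tp[0]+max(0,135-tp[2])*u[0]/u[2]
        print((x,z),'th,ph',v.round(3),'grip',g.round(1),'dx',round(-d[2]/400,4),'dy',round(d[0]/400,4),'rod@135',round(xr,1))
E
python3 - <<'E'
from h import *
plan(0,.1,[(-113,35),(-113,50),(-113,65),(-113,80),(-112,95),(-111,110),(-110,125),(-109,140),(-109,152),(-95,152),(-80,152),(-65,152),(-50,152),(-35,152),(-25,152),(-25,145),(-25,140),(-25,135),(-42,135),(-42,121)])
E
```

```text
(-113, 35) th,ph [0.068 0.099] grip [ -93.2 -130.   234. ] dx -0.0382 dy 0.0032 rod@135 -103.1
(-113, 50) th,ph [0.134 0.115] grip [ -90.1 -130.   248.7] dx -0.0749 dy 0.0111 rod@135 -103.2
(-113, 65) th,ph [0.201 0.138] grip [ -85.5 -130.   263.1] dx -0.111 dy 0.0224 rod@135 -103.3
(-113, 80) th,ph [0.267 0.167] grip [ -79.7 -130.   277.2] dx -0.1462 dy 0.0371 rod@135 -103.7
(-112, 95) th,ph [0.334 0.197] grip [ -72.8 -130.   291.1] dx -0.181 dy 0.0542 rod@135 -104.0
(-111, 110) th,ph [0.402 0.234] grip [ -64.6 -130.   304.6] dx -0.2146 dy 0.0747 rod@135 -105.0
(-110, 125) th,ph [0.469 0.278] grip [ -55.2 -130.   317.3] dx -0.2465 dy 0.0983 rod@135 -107.1
(-109, 140) th,ph [0.536 0.328] grip [ -44.6 -130.   329.3] dx -0.2765 dy 0.1249 rod@135 -109.0
(-109, 152) th,ph [0.588 0.377] grip [ -35.3 -130.   337.9] dx -0.298 dy 0.1481 rod@135 -109.0
(-95, 152) th,ph [0.61  0.297] grip [ -36.5 -130.   343.3] dx -0.3113 dy 0.145 rod@135 -95.0
(-80, 152) th,ph [0.628 0.208] grip [ -38.7 -130.   347.7] dx -0.3224 dy 0.1396 rod@135 -80.0
(-65, 152) th,ph [0.64  0.116] grip [ -41.9 -130.   350.7] dx -0.3298 dy 0.1314 rod@135 -65.0
(-50, 152) th,ph [0.646 0.017] grip [ -46.5 -130.   352. ] dx -0.3331 dy 0.12 rod@135 -50.0
(-35, 152) th,ph [ 0.642 -0.089] grip [ -52.9 -130.   351.2] dx -0.3312 dy 0.1041 rod@135 -35.0
(-25, 152) th,ph [ 0.634 -0.167] grip [ -58.3 -130.   349.2] dx -0.3262 dy 0.0905 rod@135 -25.0
(-25, 145) th,ph [ 0.588 -0.213] grip [ -67.2 -130.   340.5] dx -0.3044 dy 0.0683 rod@135 -25.0
(-25, 140) th,ph [ 0.555 -0.243] grip [ -73.2 -130.   334.1] dx -0.2885 dy 0.0533 rod@135 -25.0
(-25, 135) th,ph [ 0.522 -0.272] grip [ -78.8 -130.   327.6] dx -0.2723 dy 0.0393 rod@135 -25.0
(-42, 135) th,ph [ 0.544 -0.134] grip [ -68.6 -130.   333.2] dx -0.2862 dy 0.0647 rod@135 -42.0
(-42, 121) th,ph [ 0.462 -0.202] grip [ -82.1 -130.   316.9] dx -0.2456 dy 0.0311 rod@135 -44.9
```

>>> {"fn": "carry_out", "kwargs": {"steps": [[-0.019,0.0015,0,0,-1],[-0.038,0.003,0,0,-1],[-0.056,0.007,0,0,-1],[-0.075,0.011,0,0,-1],[-0.093,0.0165,0,0,-1],[-0.111,0.0225,0,0,-1],[-0.129,0.0295,0,0,-1],[-0.146,0.037,0,0,-1]], "force": 30}}

```text
t: 6.12
position: [587.1, -107.7, 259.3]
tool_rot: [0.475, 0.524, -0.477, 0.522]
wrist_force: [-7.0, 1.7, -3.4]
width: 23.7
```

Run:
```python
from h import *
s=r.read_state(); print(s['t'],W2K(s['position']),s['wrist_force'],s['width'])
im=optics.capture('wrist'); cv2.imwrite('pics/w4.png',im[:,:,::-1])
im=optics.capture('scene'); cv2.imwrite('pics/s4.png',cv2.resize(im[60:260,180:440,::-1],None,fx=3,fy=3))
im=optics.capture('top'); cv2.imwrite('pics/t4.png',cv2.resize(im[90:270,240:480,::-1],None,fx=3.3,fy=3.3))
```

```text
6.125 [ -81.29237213 -129.44004649  259.31312538] [-7.04213953  1.74771661 -3.38055344] 23.69022304404852
```

View pics/w4.png

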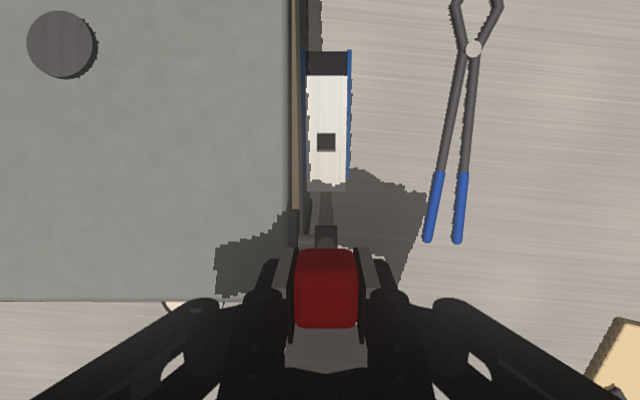

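View pics/s4.png

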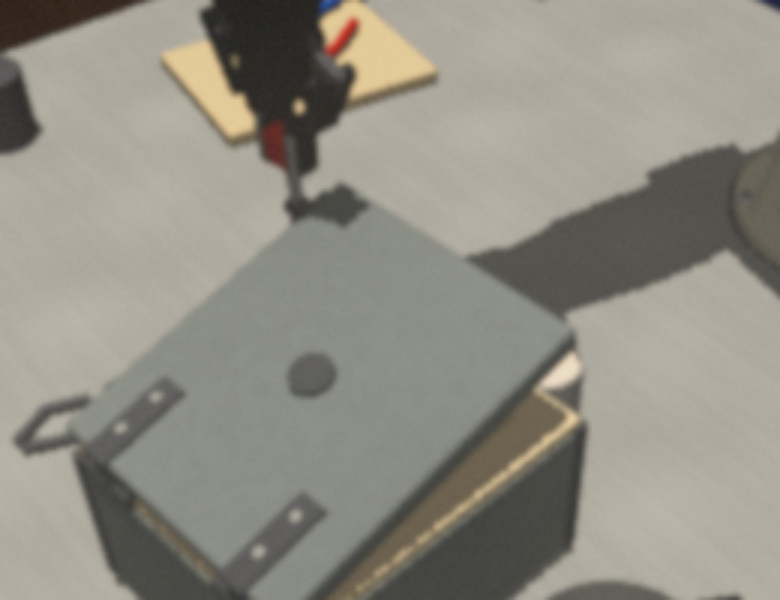

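The lid is rising cleanly and the grip is held. I'll keep lifting until the foot is above the strip.

>>> {"fn": "carry_out", "kwargs": {"steps": [[-0.017,0.0085,0,0,-1],[-0.035,0.017,0,0,-1],[-0.052,0.027,0,0,-1],[-0.068,0.0375,0,0,-1],[-0.084,0.049,0,0,-1],[-0.1,0.061,0,0,-1],[-0.115,0.0745,0,0,-1],[-0.13,0.088,0,0,-1]]}}

```text
t: 7.28
position: [622.5, -104.4, 311.7]
tool_rot: [0.475, 0.524, -0.476, 0.522]
wrist_force: [-7.0, 1.3, -1.3]
width: 23.4
```

Run:
```python
from h import *
s=r.read_state(); p=W2K(s['position']); print(s['t'],p,s['wrist_force'],s['width'])
v=ik_grip(p[0]+.1,p[2]+17.7,(.5,.3)); print(v,fk(*v))
im=optics.capture('wrist'); cv2.imwrite('pics/w5.png',im[:,:,::-1])
im=optics.capture('scene'); cv2.imwrite('pics/s5.png',cv2.resize(im[60:260,180:440,::-1],None,fx=3,fy=3))
```

```text
7.275 [ -45.76493836 -129.34595555  311.72452943] [-7.03546726  1.31981952 -1.34926248] 23.403561371217414
[0.53503721 0.30989563] (array([ -45.66493836, -130.        ,  329.42452943]), array([-106.65678537, -130.        ,  138.95144839]))
```

View pics/w5.png

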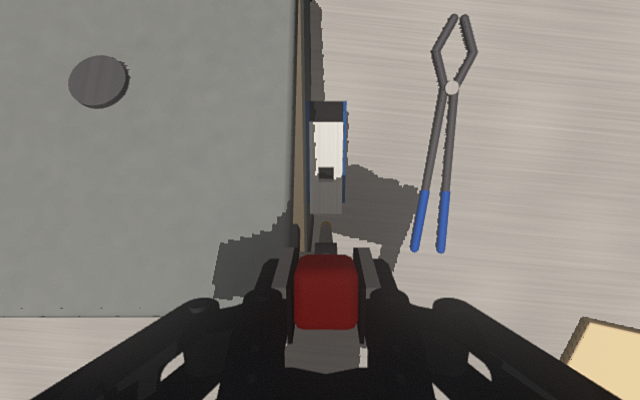

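View pics/s5.png

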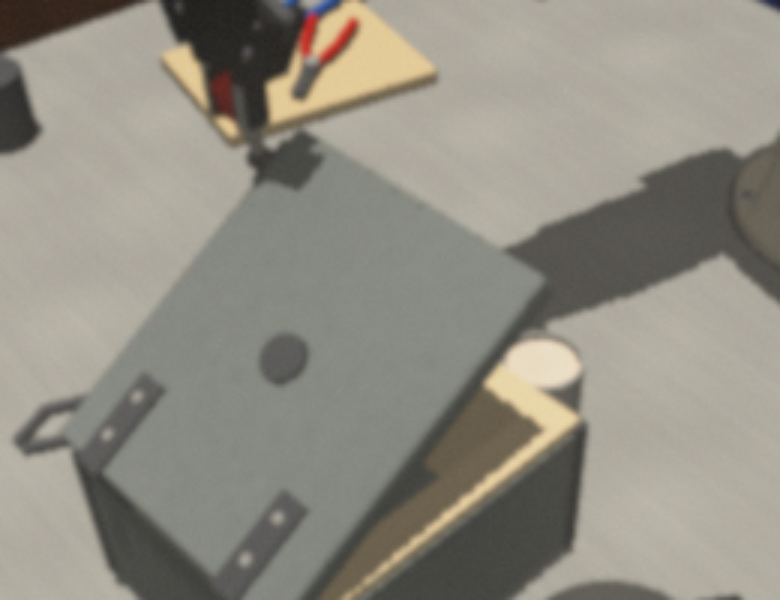

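Run:
```python
from h import *
p=W2K(r.read_state()['position'])
for sh in (-.4,-.3,-.2,-.1,0,.1):
  # candidates keeping measured grip x,z shifted
  v=ik_grip(p[0]+.1+sh*20,p[2]+17.7,(.5,.3)); g,t=fk(*v); print(sh,v.round(3),t.round(1),proj('wrist',[K2W(t),K2W(piv(v[0])),K2W(g)]).round(1).tolist())
b=cv2.imread('pics/w5.png')[190:270,280:370]; cv2.imwrite('pics/w5z.png',np.clip(cv2.resize(b,None,fx=7,fy=7,interpolation=0).astype(int)*2,0,255).astype(np.uint8))
```

```text
-0.4 [0.529 0.184] [ -89.7 -130.   133.4] [[326.7, 223.0], [327.8, 264.7], [328.8, 302.3]]
-0.3 [0.531 0.217] [ -94.1 -130.   134.8] [[326.6, 227.7], [327.8, 264.6], [328.9, 298.0]]
-0.2 [0.533 0.249] [ -98.4 -130.   136.2] [[326.6, 232.4], [327.8, 264.5], [328.9, 293.6]]
-0.1 [0.536 0.281] [-102.6 -130.   137.9] [[326.6, 237.1], [327.8, 264.3], [329.0, 289.2]]
0 [0.539 0.313] [-106.6 -130.   139.8] [[326.5, 241.7], [327.8, 264.2], [329.0, 284.7]]
0.1 [0.542 0.344] [-110.5 -130.   141.8] [[326.5, 246.3], [327.9, 264.0], [329.1, 280.3]]
```

View pics/w5z.png

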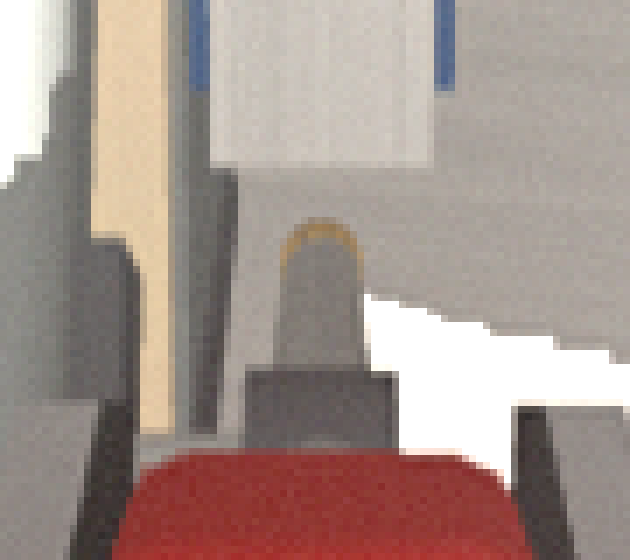

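Run:
```python
from h import *
for n,uvs in (('s',[(308,202.8),(344,202.8)]),('strip',[(325,213.8)]),('hole',[(326,173)])):
    for uv in uvs: print(n,W2K(atz('wrist',uv,135)).round(1))
p=W2K(r.read_state()['position'])
import h
for e in (2,4,6):
    v=ik_grip(p[0]+.1-e,p[2]+17.7,(.5,.3)); g,t=fk(*v); u=up(v[1]); 
    c=t+5*u; P=[c+[5*np.cos(a),0,5*np.sin(a)]+np.array([e,0,0]) for a in np.linspace(0,6.28,24)]
    print(e,v.round(3),t.round(1),'sil v min',proj('wrist',[K2W(q) for q in P])[:,1].min().round(1), 'want 221')
```

```text
s [ -69.  -112.2  135. ]
s [ -68.8 -146.3  135. ]
strip [ -79.8 -128.3  135. ]
hole [ -40.1 -129.   135. ]
2 [0.536 0.281] [-102.6 -130.   137.9] sil v min 230.4 want 221
4 [0.533 0.249] [ -98.4 -130.   136.2] sil v min 223.9 want 221
6 [0.531 0.217] [ -94.1 -130.   134.8] sil v min 217.3 want 221
```

Comparing the foot, strip and tray ends in the wrist view puts the kiln's centre about 5 mm farther back than my first estimate. The foot is at kiln x≈-96 and z≈135, and the hole is at x≈-46. I'll update the model and replan.

```bash
sed -i 's/^XK,YK=.*/XK,YK=661.5,-30./' h.py
cat >> h.py <<'E'
def est(off=(.1,17.7),g0=(.5,.1)):
    s=r.read_state(); p=W2K(s['position']); v=ik_grip(p[0]+off[0],p[2]+off[1],g0); g,t=fk(*v)
    F=s['wrist_force']; print('t',round(s['t'],2),'tcp',p.round(1),'th,ph',v.round(3),'tip',t.round(1),'F kiln',np.round([F@ex,F@ey,F[2]],1),'w',round(s['width'],1)); return v
E
python3 - <<'E'
from h import *
v=est()
plan(*v,[(-99,142),(-100,150),(-101,154),(-90,154),(-80,154),(-70,154),(-60,154),(-50,154),(-40,154),(-30,154),(-25,154)])
E
```

```text
t 7.38 tcp [ -50.2 -129.4  312.4] th,ph [0.532 0.233] tip [ -96.3 -130.   135.5] F kiln [-6.3  1.5 -1.5] w 23.6
(-99, 142) th,ph [0.559 0.277] grip [ -44.4 -130.   334.4] dx -0.0109 dy 0.0142 rod@135 -99.0
(-100, 150) th,ph [0.593 0.317] grip [ -37.7 -130.   340. ] dx -0.025 dy 0.0309 rod@135 -100.0
(-101, 154) th,ph [0.61 0.34] grip [ -34.2 -130.   342.5] dx -0.0312 dy 0.0396 rod@135 -101.0
(-90, 154) th,ph [0.626 0.277] grip [ -35.3 -130.   346.4] dx -0.0408 dy 0.0368 rod@135 -90.0
(-80, 154) th,ph [0.638 0.218] grip [ -36.8 -130.   349.3] dx -0.048 dy 0.0332 rod@135 -80.0
(-70, 154) th,ph [0.647 0.157] grip [ -38.7 -130.   351.5] dx -0.0537 dy 0.0284 rod@135 -70.0
(-60, 154) th,ph [0.654 0.095] grip [ -41.1 -130.   353.1] dx -0.0576 dy 0.0223 rod@135 -60.0
(-50, 154) th,ph [0.657 0.029] grip [ -44.2 -130.   353.9] dx -0.0597 dy 0.0146 rod@135 -50.0
(-40, 154) th,ph [ 0.657 -0.04 ] grip [ -48.1 -130.   353.8] dx -0.0595 dy 0.0049 rod@135 -40.0
(-30, 154) th,ph [ 0.652 -0.115] grip [ -52.9 -130.   352.7] dx -0.0566 dy -0.007 rod@135 -30.0
(-25, 154) th,ph [ 0.647 -0.154] grip [ -55.7 -130.   351.6] dx -0.054 dy -0.014 rod@135 -25.0
```

>>> {"fn": "carry_out", "kwargs": {"steps": [[-0.006,0.007,0,0,-1],[-0.011,0.0142,0,0,-1],[-0.018,0.0225,0,0,-1],[-0.025,0.031,0,0,-1],[-0.031,0.0395,0,0,-1],[-0.031,0.0395,0,0,-1]]}}

```text
t: 8.12
position: [638.5, -103.0, 324.5]
tool_rot: [0.475, 0.524, -0.476, 0.523]
wrist_force: [-6.8, 1.6, -0.7]
width: 23.8
```

Run:
```python
from h import *
v=est()
im=optics.capture('wrist')
b=im[150:330,240:410,::-1]; cv2.imwrite('pics/w6z.png',np.clip(cv2.resize(b,None,fx=3.3,fy=3.3,interpolation=0).astype(int)*2,0,255).astype(np.uint8))
g,t=fk(*v); u=up(v[1]); c=t+5*u
P=[c+[5*np.cos(a),0,5*np.sin(a)] for a in np.linspace(0,6.28,24)]
print(proj('wrist',[K2W(q) for q in P])[:,1].min(), proj('wrist',[K2W(c)]))
```

```text
t 8.12 tcp [ -34.7 -129.3  324.5] th,ph [0.608 0.339] tip [-101.1 -130.   153.6] F kiln [-6.7  2.2 -0.7] w 23.8
242.12090113804697 [[326.60470148 247.37605224]]
```

View pics/w6z.png

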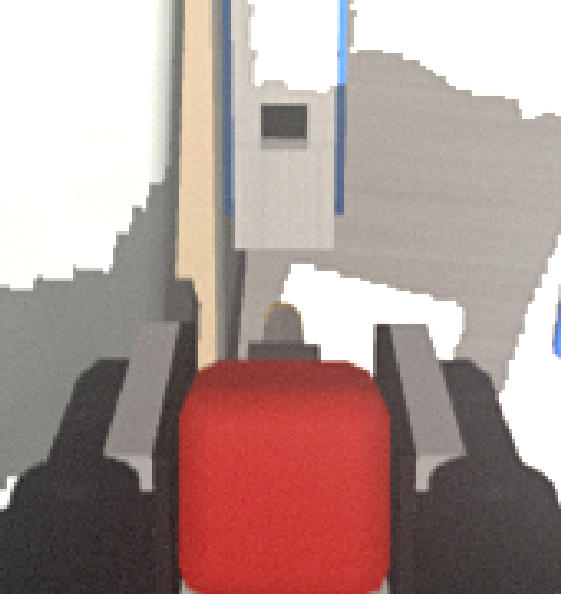

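The model predicts the foot silhouette at v=242 and the picture shows 241.5, so they agree. The foot is at x=-101 and z=154, clear above the strip. Next I'll swing it back over the strip and past the hole.

>>> {"fn": "carry_out", "kwargs": {"steps": [[-0.0096,-0.0028,0,0,-1],[-0.0168,-0.0064,0,0,-1],[-0.0225,-0.0112,0,0,-1],[-0.0264,-0.0173,0,0,-1],[-0.0285,-0.025,0,0,-1],[-0.0283,-0.0347,0,0,-1],[-0.026,-0.044,0,0,-1],[-0.0245,-0.049,0,0,-1]]}}

```text
t: 9.18
position: [620.6, -104.6, 333.5]
tool_rot: [0.476, 0.523, -0.475, 0.524]
wrist_force: [7.5, 3.5, -10.7]
width: 23.5
```

Run:
```python
from h import *
v=est()
im=optics.capture('wrist')
b=im[150:330,240:410,::-1]; cv2.imwrite('pics/w7z.png',np.clip(cv2.resize(b,None,fx=3.3,fy=3.3,interpolation=0).astype(int)*2,0,255).astype(np.uint8))
v=est()
g,t=fk(*v); u=up(v[1]); c=t+5*u
print(proj('wrist',[K2W(c)]))
im=optics.capture('scene'); cv2.imwrite('pics/s7.png',cv2.resize(im[30:260,160:440,::-1],None,fx=2.5,fy=2.5))
```

```text
t 9.18 tcp [ -52.6 -129.3  333.5] th,ph [ 0.642 -0.082] tip [ -36.1 -130.   151.9] F kiln [  7.8   2.8 -10.7] w 23.5
t 9.22 tcp [ -52.9 -129.4  333.4] th,ph [ 0.642 -0.086] tip [ -35.6 -130.   151.8] F kiln [  5.9   1.8 -11.1] w 23.1
[[327.15242234 161.14062173]]
```

View pics/w7z.png

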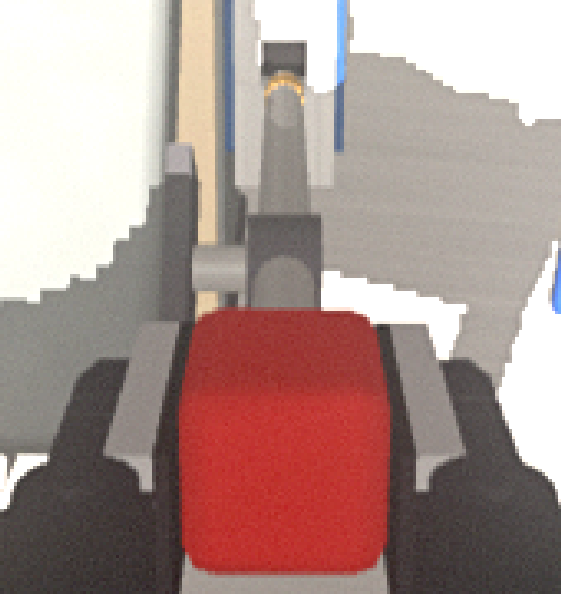

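View pics/s7.png

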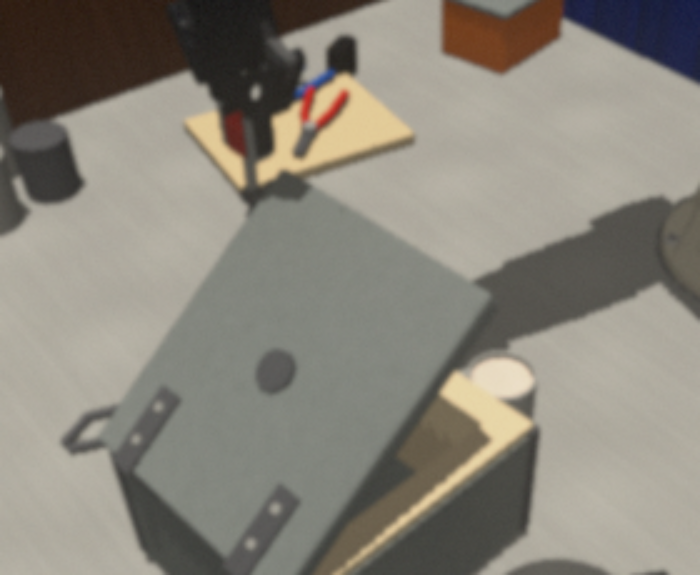

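```bash
cat >> h.py <<'E'
def sil(v):
    g,t=fk(*v); c=t+5*up(v[1])
    return proj('wrist',[K2W(c+np.array([5*np.cos(a),0,5*np.sin(a)])) for a in np.linspace(0,6.28,36)])[:,1].min()
E
python3 - <<'E'
from h import *
p=W2K(r.read_state()['position'])
for ox,oz in ((.1,17.7),(2,17.7),(3,17.7),(4,17.7),(3,16),(3,19)):
    v=ik_grip(p[0]+ox,p[2]+oz,(.6,0)); print(ox,oz,v.round(3),fk(*v)[1].round(1),sil(v).round(1))
E
```

```text
0.1 17.7 [ 0.642 -0.085] [ -35.8 -130.   151.9] 155.8
2 17.7 [ 0.641 -0.048] [ -41.2 -130.   151.4] 161.4
3 17.7 [ 0.641 -0.029] [ -43.9 -130.   151.2] 164.3
4 17.7 [ 0.641 -0.011] [ -46.6 -130.   151.2] 167.1
3 16 [ 0.631 -0.003] [ -49.1 -130.   149.4] 169.3
3 19 [ 0.649 -0.05 ] [ -39.8 -130.   152.7] 160.2
```

Run:
```python
from h import *
v=est((4.5,16.9)); print(sil(v))
plan(*v,[(-45,150),(-40,150),(-35,150),(-30,150),(-26,150),(-22,150)])
```

```text
t 9.28 tcp [ -52.8 -129.3  333.4] th,ph [0.636 0.01 ] tip [ -50.4 -130.   150.4] F kiln [ 5.8  1.5 -9.8] w 23.4
170.75742078321366
(-45, 150) th,ph [ 0.634 -0.029] grip [ -50.8 -130.   349.9] dx 0.0011 dy -0.0062 rod@135 -45.0
(-40, 150) th,ph [ 0.633 -0.065] grip [ -52.9 -130.   349.6] dx 0.0019 dy -0.0117 rod@135 -40.0
(-35, 150) th,ph [ 0.63  -0.102] grip [ -55.3 -130.   349. ] dx 0.0034 dy -0.0177 rod@135 -35.0
(-30, 150) th,ph [ 0.626 -0.14 ] grip [ -58. -130.  348.] dx 0.0058 dy -0.0243 rod@135 -30.0
(-26, 150) th,ph [ 0.622 -0.172] grip [ -60.3 -130.   347. ] dx 0.0083 dy -0.0301 rod@135 -26.0
(-22, 150) th,ph [ 0.617 -0.205] grip [ -62.8 -130.   345.8] dx 0.0114 dy -0.0364 rod@135 -22.0
```

>>> {"fn": "carry_out", "kwargs": {"steps": [[0,0,0,0,-1],[0.001,-0.006,0,0,-1],[0.001,-0.012,0,0,-1],[0.003,-0.018,0,0,-1],[0.005,-0.024,0,0,-1],[0.007,-0.03,0,0,-1],[0.007,-0.03,0,0,-1]], "force": 50}}

```text
t: 10.15
position: [609.7, -105.6, 330.6]
tool_rot: [0.477, 0.522, -0.475, 0.524]
wrist_force: [10.1, 2.5, -13.9]
width: 23.4
```

Run:
```python
from h import *
v=est((4.5,16.9)); print(sil(v))
im=optics.capture('wrist')
b=im[110:330,240:410,::-1]; cv2.imwrite('pics/w8z.png',np.clip(cv2.resize(b,None,fx=2.7,fy=2.7,interpolation=0).astype(int)*2,0,255).astype(np.uint8))
```

```text
t 10.15 tcp [ -63.6 -129.4  330.6] th,ph [ 0.624 -0.155] tip [ -28.3 -130.   149.9] F kiln [ 10.3   1.6 -13.9] w 23.4
136.41968070916244
```

View pics/w8z.png

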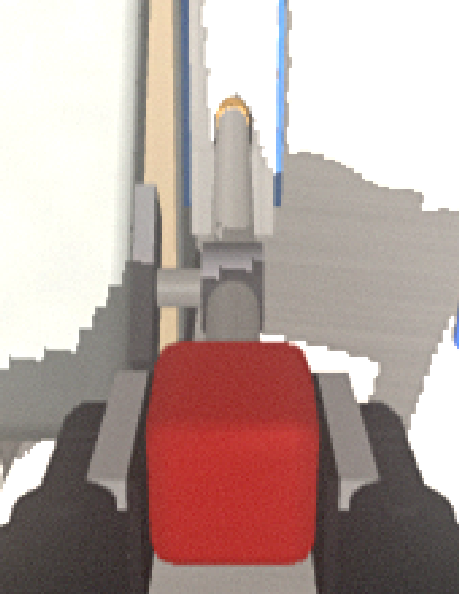

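Run:
```python
from h import *
p=W2K(r.read_state()['position'])
print('hole',proj('wrist',[K2W([-46.5,-130,135]),K2W([-39.5,-130,135])]))
for ox,oz in ((4.5,16.9),(6,16.9),(7.5,16.9),(4.5,15.5),(6,15.5),(6,14.5)):
    v=ik_grip(p[0]+ox,p[2]+oz,(.6,0)); print(ox,oz,v.round(3),fk(*v)[1].round(1),sil(v).round(1),proj('wrist',[K2W(piv(v[0])),K2W(fk(*v)[0]+14*up(v[1]))]).round(1)[:,1])
```

```text
hole [[327.00095641 157.94480801]
 [327.05564491 150.69057604]]
4.5 16.9 [ 0.624 -0.155] [ -28.3 -130.   149.9] 136.5 [211.9 297. ]
6 16.9 [ 0.622 -0.124] [ -32.9 -130.   149. ] 141.4 [212.1 292.3]
7.5 16.9 [ 0.621 -0.094] [ -37.4 -130.   148.4] 146.1 [212.3 287.6]
4.5 15.5 [ 0.615 -0.132] [ -32.9 -130.   147.8] 141.2 [213.2 294.2]
6 15.5 [ 0.614 -0.101] [ -37.4 -130.   147.1] 146.0 [213.4 289.6]
6 14.5 [ 0.608 -0.086] [ -40.4 -130.   145.8] 149.1 [214.2 287.7]
```

Run:
```python
from h import *
v=est((6.5,16)); print(sil(v))
plan(*v,[(-32,148),(-28,148),(-24,148),(-20,148)])
```

```text
t 10.2 tcp [ -63.6 -129.4  330.6] th,ph [ 0.616 -0.099] tip [ -37.3 -130.   147.6] F kiln [ 10.5   1.9 -13.6] w 23.1
145.9243553858372
(-32, 148) th,ph [ 0.615 -0.137] grip [ -59.4 -130.   346.1] dx 0.0012 dy -0.0057 rod@135 -32.0
(-28, 148) th,ph [ 0.611 -0.169] grip [ -61.6 -130.   345.2] dx 0.0036 dy -0.0114 rod@135 -28.0
(-24, 148) th,ph [ 0.606 -0.202] grip [ -64.1 -130.   343.9] dx 0.0067 dy -0.0175 rod@135 -24.0
(-20, 148) th,ph [ 0.6   -0.236] grip [ -66.8 -130.   342.5] dx 0.0104 dy -0.0242 rod@135 -20.0
```

>>> {"fn": "carry_out", "kwargs": {"steps": [[0.001,-0.006,0,0,-1],[0.003,-0.012,0,0,-1],[0.006,-0.018,0,0,-1],[0.008,-0.021,0,0,-1],[0.008,-0.021,0,0,-1]], "force": 50}}

```text
t: 10.82
position: [601.5, -106.4, 327.3]
tool_rot: [0.477, 0.522, -0.475, 0.524]
wrist_force: [11.5, 2.9, -13.6]
width: 23.4
```

Run:
```python
from h import *
v=est((6.5,16)); print(sil(v))
im=optics.capture('wrist')
b=im[90:310,240:410,::-1]; cv2.imwrite('pics/w9z.png',np.clip(cv2.resize(b,None,fx=2.7,fy=2.7,interpolation=0).astype(int)*2,0,255).astype(np.uint8))
```

```text
t 10.82 tcp [ -71.9 -129.4  327.3] th,ph [ 0.604 -0.22 ] tip [ -21.7 -130.   148.2] F kiln [ 11.7   1.9 -13.6] w 23.4
120.04843613180641
```

View pics/w9z.png

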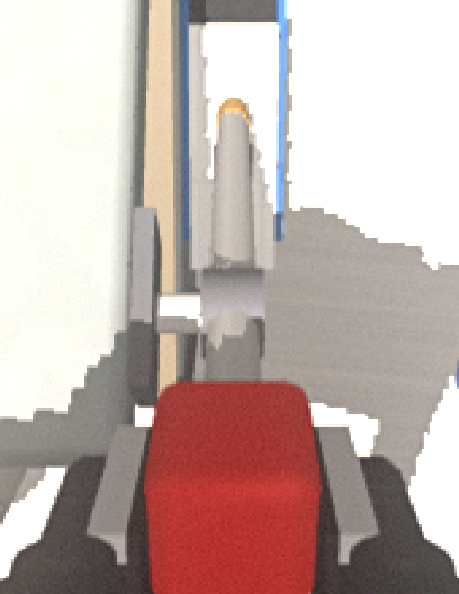

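Run:
```python
from h import *
for o in ((8,15.6),(7.5,15),(8.5,16)):
  v=est(o); print(sil(v))
v=est((8,15.6))
plan(*v,[(-27,144),(-27,141),(-27,138),(-27,136),(-27,134)])
```

```text
t 10.88 tcp [ -71.8 -129.4  327.4] th,ph [ 0.6  -0.18] tip [ -28.1 -130.   146.2] F kiln [ 11.1   2.1 -13.9] w 23.2
127.06158803515741
t 10.88 tcp [ -71.8 -129.4  327.4] th,ph [ 0.596 -0.18 ] tip [ -28.4 -130.   145.6] F kiln [ 11.1   2.1 -13.9] w 23.2
127.38503764919938
t 10.88 tcp [ -71.8 -129.4  327.4] th,ph [ 0.602 -0.175] tip [ -28.4 -130.   146.5] F kiln [ 11.1   2.1 -13.9] w 23.2
127.42186540348646
t 10.88 tcp [ -71.8 -129.4  327.4] th,ph [ 0.6  -0.18] tip [ -28.1 -130.   146.2] F kiln [ 11.1   2.1 -13.9] w 23.2
(-27, 144) th,ph [ 0.584 -0.202] grip [ -67.1 -130.   339.9] dx 0.0076 dy -0.0084 rod@135 -27.0
(-27, 141) th,ph [ 0.564 -0.22 ] grip [ -70.7 -130.   336.2] dx 0.0171 dy -0.0172 rod@135 -27.0
(-27, 138) th,ph [ 0.545 -0.238] grip [ -74.1 -130.   332.4] dx 0.0266 dy -0.0258 rod@135 -27.0
(-27, 136) th,ph [ 0.532 -0.249] grip [ -76.4 -130.   329.8] dx 0.0329 dy -0.0314 rod@135 -27.0
(-27, 134) th,ph [ 0.519 -0.261] grip [ -78.5 -130.   327.2] dx 0.0394 dy -0.0368 rod@135 -27.3
```

>>> {"fn": "carry_out", "kwargs": {"steps": [[0.004,-0.004,0,0,-1],[0.008,-0.008,0,0,-1],[0.012,-0.012,0,0,-1],[0.016,-0.016,0,0,-1],[0.02,-0.02,0,0,-1],[0.02,-0.02,0,0,-1]], "force": 50}}

```text
t: 11.62
position: [593.8, -107.1, 319.5]
tool_rot: [0.477, 0.522, -0.474, 0.524]
wrist_force: [12.6, 3.8, -13.6]
width: 22.9
```

Run:
```python
from h import *
v=est((8,15.6)); print(sil(v))
im=optics.capture('wrist')
b=im[70:290,240:410,::-1]; cv2.imwrite('pics/w10z.png',np.clip(cv2.resize(b,None,fx=2.7,fy=2.7,interpolation=0).astype(int)*2,0,255).astype(np.uint8))
```

```text
t 11.62 tcp [ -79.5 -129.4  319.5] th,ph [ 0.559 -0.222] tip [ -27.5 -130.   140. ] F kiln [ 12.9   2.7 -13.6] w 22.9
117.91559809798927
```

View pics/w10z.png

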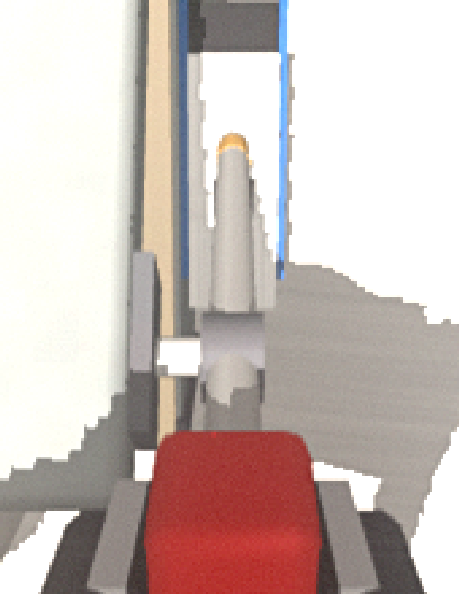

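The foot silhouette is at v≈119 and the model gives 118, so the tip is at about x=-28 and z=140. That is 4–5 mm above the strip and about 11 mm behind the hole's back edge. I'll lower it slowly and watch the force.

>>> {"fn": "carry_out", "kwargs": {"steps": [[0.003,-0.003,0,0,-1],[0.006,-0.006,0,0,-1],[0.009,-0.009,0,0,-1],[0.009,-0.009,0,0,-1]]}}

```text
t: 12.18
position: [590.2, -107.4, 316.0]
tool_rot: [0.477, 0.522, -0.474, 0.524]
wrist_force: [12.1, 4.1, -12.7]
width: 22.9
```

Run:
```python
from h import *
v=est((8,15.6)); print(sil(v))
```

```text
t 12.18 tcp [ -83.2 -129.4  316. ] th,ph [ 0.542 -0.25 ] tip [ -25.8 -130.   137.8] F kiln [ 12.5   3.  -12.7] w 22.9
111.8319117931692
```

>>> {"fn": "carry_out", "kwargs": {"steps": [[0.002,-0.002,0,0,-1],[0.004,-0.004,0,0,-1],[0.004,-0.004,0,0,-1]]}}

```text
t: 12.55
position: [588.7, -107.6, 314.5]
tool_rot: [0.477, 0.522, -0.474, 0.524]
wrist_force: [11.7, 3.1, -14.0]
width: 23.0
```

Run:
```python
from h import *
v=est((8,15.6)); print(sil(v))
im=optics.capture('wrist')
b=im[60:280,240:410,::-1]; cv2.imwrite('pics/w11z.png',np.clip(cv2.resize(b,None,fx=2.7,fy=2.7,interpolation=0).astype(int)*2,0,255).astype(np.uint8))
```

```text
t 12.55 tcp [ -84.7 -129.5  314.5] th,ph [ 0.535 -0.261] tip [ -25.1 -130.   136.9] F kiln [ 11.9   2.  -14. ] w 23.0
109.38758725683199
```

View pics/w11z.png

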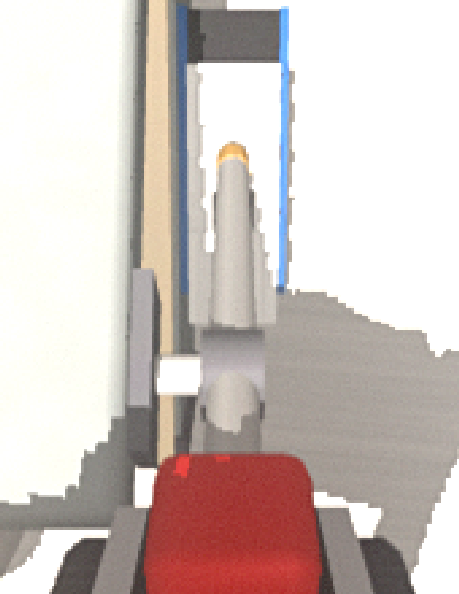

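>>> {"fn": "carry_out", "kwargs": {"steps": [[0.002,-0.0015,0,0,-1],[0.004,-0.003,0,0,-1],[0.004,-0.003,0,0,-1]]}}

```text
t: 12.98
position: [587.5, -107.7, 313.0]
tool_rot: [0.477, 0.522, -0.474, 0.524]
wrist_force: [12.1, 4.2, -13.4]
width: 23.2
```

>>> {"fn": "carry_out", "kwargs": {"steps": [[0.0015,-0.001,0,0,-1],[0.003,-0.002,0,0,-1],[0.003,-0.002,0,0,-1]]}}

```text
t: 13.35
position: [586.7, -107.8, 312.1]
tool_rot: [0.477, 0.522, -0.474, 0.525]
wrist_force: [10.7, 4.1, -10.6]
width: 23.3
```

Run:
```python
from h import *
v=est((8,15.6)); print(sil(v))
```

```text
t 13.35 tcp [ -86.7 -129.5  312.1] th,ph [ 0.523 -0.27 ] tip [ -25.2 -130.   135. ] F kiln [ 11.    3.1 -10.6] w 23.3
107.26813848909046
```

The vertical force has dropped by about 3 N, so the foot has light contact with the strip. I'll now slide it forward toward the hole.

Run:
```python
from h import *
im=optics.capture('wrist'); b=im[60:280,240:410,::-1]; cv2.imwrite('pics/w12z.png',np.clip(cv2.resize(b,None,fx=2.7,fy=2.7,interpolation=0).astype(int)*1.5,0,255).astype(np.uint8))
v=ik_tip(-27.5,134.2)
plan(*v,[(-30,134),(-33,134),(-36,134),(-39,134),(-42,134),(-45,134),(-48,134),(-51,134),(-47,121)])
print(sil(v))
```

```text
(-30, 134) th,ph [ 0.524 -0.235] grip [ -76.6 -130.   328.5] dx -0.0019 dy 0.0035 rod@135 -30.2
(-33, 134) th,ph [ 0.528 -0.21 ] grip [ -74.7 -130.   329.6] dx -0.0047 dy 0.0082 rod@135 -33.2
(-36, 134) th,ph [ 0.532 -0.186] grip [ -73.  -130.   330.6] dx -0.0071 dy 0.0126 rod@135 -36.2
(-39, 134) th,ph [ 0.535 -0.162] grip [ -71.3 -130.   331.4] dx -0.0091 dy 0.0168 rod@135 -39.2
(-42, 134) th,ph [ 0.538 -0.139] grip [ -69.7 -130.   332.1] dx -0.0109 dy 0.0208 rod@135 -42.1
(-45, 134) th,ph [ 0.54  -0.116] grip [ -68.1 -130.   332.7] dx -0.0123 dy 0.0246 rod@135 -45.1
(-48, 134) th,ph [ 0.542 -0.094] grip [ -66.7 -130.   333.1] dx -0.0135 dy 0.0283 rod@135 -48.1
(-51, 134) th,ph [ 0.544 -0.072] grip [ -65.3 -130.   333.5] dx -0.0144 dy 0.0317 rod@135 -51.1
(-47, 121) th,ph [ 0.467 -0.163] grip [ -79.4 -130.   318.4] dx 0.0234 dy -0.0034 rod@135 -49.3
109.87157221316419
```

View pics/w12z.png

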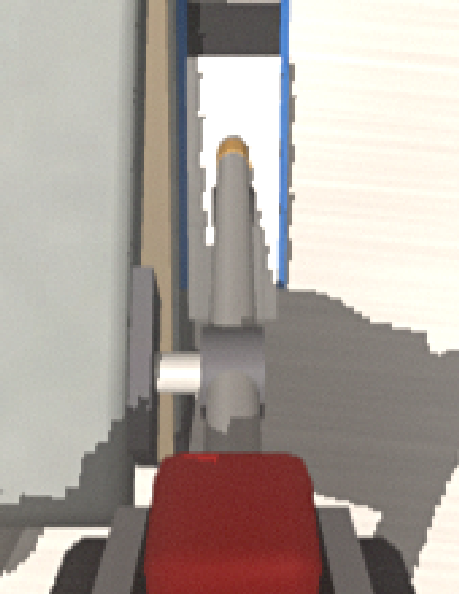

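>>> {"fn": "carry_out", "kwargs": {"steps": [[-0.001,0.002,0,0,-1],[-0.002,0.004,0,0,-1],[-0.0035,0.006,0,0,-1],[-0.0047,0.0082,0,0,-1],[-0.006,0.0105,0,0,-1]]}}

```text
t: 14.02
position: [588.6, -107.6, 314.1]
tool_rot: [0.476, 0.523, -0.476, 0.523]
wrist_force: [1.6, 2.6, -6.0]
width: 23.2
```

Run:
```python
from h import *
v=est((8.3,15.3)); print(sil(v))
im=optics.capture('wrist'); b=im[60:280,240:410,::-1]; cv2.imwrite('pics/w13z.png',np.clip(cv2.resize(b,None,fx=2.7,fy=2.7,interpolation=0).astype(int)*1.5,0,255).astype(np.uint8))
```

```text
t 14.03 tcp [ -84.8 -129.5  314.1] th,ph [ 0.53  -0.246] tip [ -27.7 -130.   135.5] F kiln [ 1.9  2.5 -6. ] w 23.2
111.21007420458379
```

View pics/w13z.png

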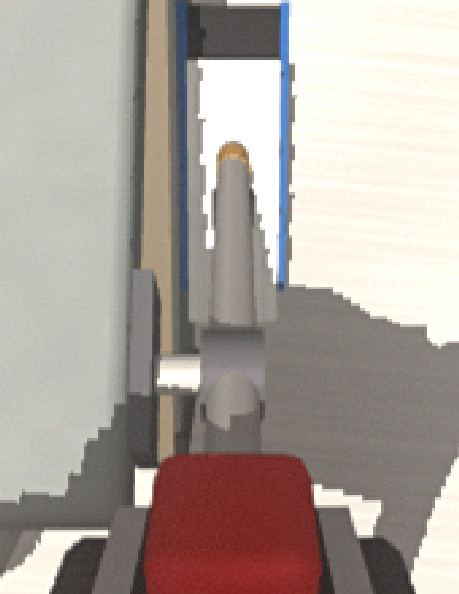

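>>> {"fn": "carry_out", "kwargs": {"steps": [[-0.001,0.0025,0,0,-1],[-0.002,0.005,0,0,-1],[-0.003,0.0075,0,0,-1],[-0.004,0.01,0,0,-1],[-0.004,0.01,0,0,-1]]}}

```text
t: 14.7
position: [590.4, -107.4, 315.5]
tool_rot: [0.475, 0.524, -0.477, 0.522]
wrist_force: [-9.6, 1.4, 0.9]
width: 23.5
```

Run:
```python
from h import *
v=est((8.3,15.3)); print(sil(v))
im=optics.capture('wrist'); b=im[60:280,240:410,::-1]; cv2.imwrite('pics/w14z.png',np.clip(cv2.resize(b,None,fx=2.7,fy=2.7,interpolation=0).astype(int)*1.5,0,255).astype(np.uint8))
```

```text
t 14.7 tcp [ -83.  -129.5  315.5] th,ph [ 0.536 -0.227] tip [ -29.6 -130.   136. ] F kiln [-9.5  2.3  0.9] w 23.5
114.42792103535524
```

View pics/w14z.png

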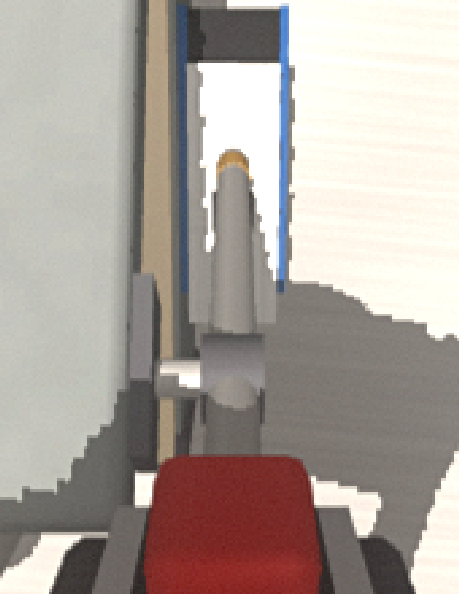

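```bash
cat >> h.py <<'E'
def load():
    s=r.read_state(); F=-s['wrist_force']; th=est((8.3,15.3))[0]; a=th+.053
    T=np.sin(a)*(F@ex)+np.cos(a)*F[2]; print('T',T.round(2),'N~',((4.7-T)/np.cos(a)).round(2))
E
python3 -c "
from h import *
load()"
```

```text
t 14.75 tcp [ -83.  -129.5  315.5] th,ph [ 0.536 -0.228] tip [ -29.6 -130.   136. ] F kiln [-8.3  3.1  0.7] w 23.3
T 4.03 N~ 0.81
```

>>> {"fn": "carry_out", "kwargs": {"steps": [[-0.001,0.0025,0,0,-1],[-0.0015,0.005,0,0,-1],[-0.002,0.0075,0,0,-1],[-0.0025,0.01,0,0,-1],[-0.0025,0.01,0,0,-1]]}}

```text
t: 15.38
position: [594.2, -107.1, 316.7]
tool_rot: [0.475, 0.524, -0.477, 0.522]
wrist_force: [-9.7, 3.3, 0.9]
width: 22.9
```

Run:
```python
from h import *
load()
im=optics.capture('wrist'); b=im[60:280,240:410,::-1]; cv2.imwrite('pics/w15z.png',np.clip(cv2.resize(b,None,fx=2.7,fy=2.7,interpolation=0).astype(int)*1.5,0,255).astype(np.uint8))
```

```text
t 15.38 tcp [ -79.2 -129.5  316.7] th,ph [ 0.539 -0.163] tip [ -38.5 -130.   134.6] F kiln [-9.4  4.2  0.9] w 22.9
T 4.53 N~ 0.2
```

View pics/w15z.png

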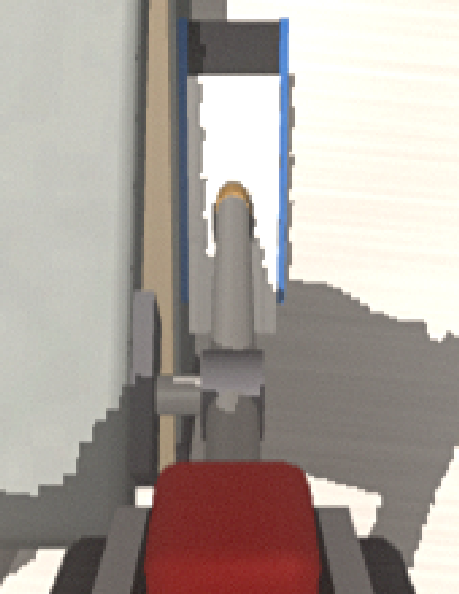

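Run:
```python
from h import *
print('hole px',proj('wrist',[K2W([x,-130,135]) for x in (-53.5,-46.5,-39.5)])[:,1], 'strip front',proj('wrist',[K2W([-84.5,-130,135])])[:,1])
for o in ((8.3,15.3),(7.5,15.3),(7,15),(6.5,15)):
    v=est(o); print(o,sil(v))
```

```text
hole px [149.32638162 141.65942262 133.89601628] strip front [182.1686659]
t 15.43 tcp [ -79.2 -129.5  316.7] th,ph [ 0.538 -0.162] tip [ -38.6 -130.   134.6] F kiln [-9.1  2.7  2.5] w 22.7
(8.3, 15.3) 128.63584992878418
t 15.43 tcp [ -79.2 -129.5  316.7] th,ph [ 0.539 -0.179] tip [ -36.1 -130.   135.2] F kiln [-9.1  2.7  2.5] w 22.7
(7.5, 15.3) 125.93196111894689
t 15.43 tcp [ -79.2 -129.5  316.7] th,ph [ 0.538 -0.185] tip [ -35.4 -130.   135.1] F kiln [-9.1  2.7  2.5] w 22.7
(7, 15) 125.11293177224253
t 15.43 tcp [ -79.2 -129.5  316.7] th,ph [ 0.539 -0.196] tip [ -33.8 -130.   135.5] F kiln [-9.1  2.7  2.5] w 22.7
(6.5, 15) 123.37707319493208
```

>>> {"fn": "carry_out", "kwargs": {"steps": [[0.001,0.0025,0,0,-1],[0.001,0.005,0,0,-1],[0.0005,0.0075,0,0,-1],[0,0.0095,0,0,-1],[0,0.0095,0,0,-1]]}}

```text
t: 16.05
position: [598.2, -106.7, 316.6]
tool_rot: [0.475, 0.524, -0.477, 0.522]
wrist_force: [-9.9, 2.5, 0.0]
width: 23.1
```

Run:
```python
from h import *
load()
print(sil(est((7.8,15.3))))
im=optics.capture('wrist'); b=im[60:280,240:410,::-1]; cv2.imwrite('pics/w16z.png',np.clip(cv2.resize(b,None,fx=2.7,fy=2.7,interpolation=0).astype(int)*1.5,0,255).astype(np.uint8))
```

```text
t 16.05 tcp [ -75.2 -129.5  316.6] th,ph [ 0.535 -0.082] tip [ -50.6 -130.   132.6] F kiln [-9.6  3.4  0. ] w 23.1
T 5.31 N~ -0.74
t 16.05 tcp [ -75.2 -129.5  316.6] th,ph [ 0.536 -0.091] tip [ -49.1 -130.   132.7] F kiln [-9.6  3.4  0. ] w 23.1
144.37007763416665
```

View pics/w16z.png

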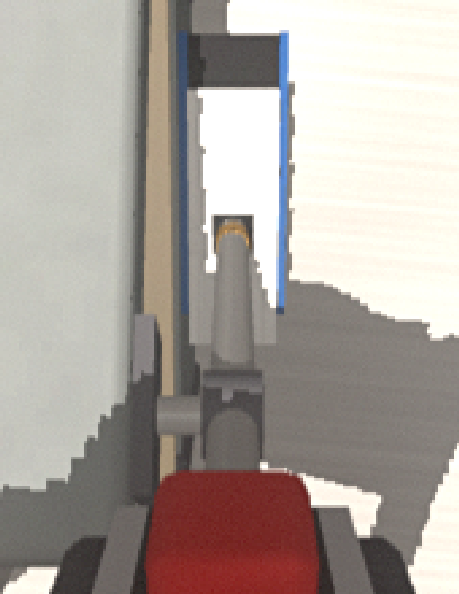

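The foot is now over the hole. Its silhouette is at v≈142 and the hole's back edge at v≈139. I'll lower it into the hole.

Run:
```python
from h import *
print(sil(est((7.4,15.3))))
v=est((7.4,15.3))
plan(*v,[(-47.5,131),(-47.5,128),(-47.5,125),(-47.5,121)])
```

```text
t 16.1 tcp [ -75.2 -129.5  316.6] th,ph [ 0.536 -0.099] tip [ -48.  -130.   132.9] F kiln [-8.7  2.8  0.6] w 23.4
143.14396429816526
t 16.1 tcp [ -75.2 -129.5  316.6] th,ph [ 0.536 -0.099] tip [ -48.  -130.   132.9] F kiln [-8.7  2.8  0.6] w 23.4
(-47.5, 131) th,ph [ 0.525 -0.112] grip [ -69.9 -130.   329.7] dx 0.0054 dy -0.0052 rod@135 -48.0
(-47.5, 128) th,ph [ 0.508 -0.127] grip [ -72.8 -130.   326.4] dx 0.0137 dy -0.0124 rod@135 -48.4
(-47.5, 125) th,ph [ 0.49  -0.141] grip [ -75.5 -130.   323. ] dx 0.0222 dy -0.0193 rod@135 -48.9
(-47.5, 121) th,ph [ 0.468 -0.159] grip [ -79.1 -130.   318.5] dx 0.0335 dy -0.0282 rod@135 -49.7
```

>>> {"fn": "carry_out", "kwargs": {"steps": [[0.003,-0.004,0,0,-1],[0.006,-0.008,0,0,-1],[0.009,-0.011,0,0,-1],[0.012,-0.014,0,0,-1],[0.012,-0.014,0,0,-1]]}}

```text
t: 16.73
position: [594.5, -107.1, 311.5]
tool_rot: [0.476, 0.523, -0.476, 0.523]
wrist_force: [-3.3, 3.2, -2.9]
width: 23.0
```

Run:
```python
from h import *
load()
print(sil(est((7.4,15.3))))
im=optics.capture('wrist'); b=im[60:280,240:410,::-1]; cv2.imwrite('pics/w17z.png',np.clip(cv2.resize(b,None,fx=2.7,fy=2.7,interpolation=0).astype(int)*1.5,0,255).astype(np.uint8))
```

```text
t 16.73 tcp [ -78.9 -129.5  311.5] th,ph [ 0.509 -0.09 ] tip [ -52.6 -130.   127.6] F kiln [-3.   3.5 -2.9] w 23.0
T 4.09 N~ 0.72
t 16.73 tcp [ -78.9 -129.5  311.5] th,ph [ 0.509 -0.107] tip [ -50.1 -130.   128. ] F kiln [-3.   3.5 -2.9] w 23.0
142.21511589555107
```

View pics/w17z.png

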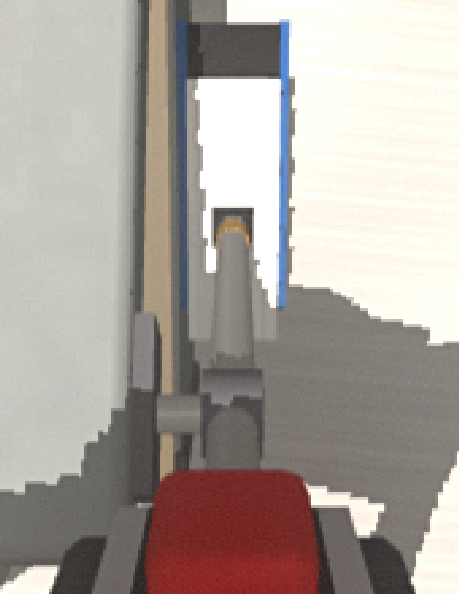

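>>> {"fn": "carry_out", "kwargs": {"steps": [[0.003,-0.003,0,0,-1],[0.006,-0.006,0,0,-1],[0.009,-0.009,0,0,-1],[0.012,-0.011,0,0,-1],[0.012,-0.011,0,0,-1]]}}

```text
t: 17.4
position: [591.1, -107.4, 307.3]
tool_rot: [0.476, 0.523, -0.475, 0.524]
wrist_force: [1.7, 4.8, -2.7]
width: 23.1
```

Run:
```python
from h import *
load()
print(sil(est((7.4,15.3))))
im=optics.capture('wrist'); b=im[60:280,240:410,::-1]; cv2.imwrite('pics/w18z.png',np.clip(cv2.resize(b,None,fx=2.7,fy=2.7,interpolation=0).astype(int)*1.5,0,255).astype(np.uint8))
```

```text
t 17.4 tcp [ -82.3 -129.5  307.3] th,ph [ 0.487 -0.104] tip [ -53.2 -130.   123.6] F kiln [ 2.1  4.7 -2.7] w 23.1
T 1.24 N~ 4.03
t 17.4 tcp [ -82.3 -129.5  307.3] th,ph [ 0.487 -0.122] tip [ -50.6 -130.   124. ] F kiln [ 2.1  4.7 -2.7] w 23.1
139.69170522660653
```

View pics/w18z.png

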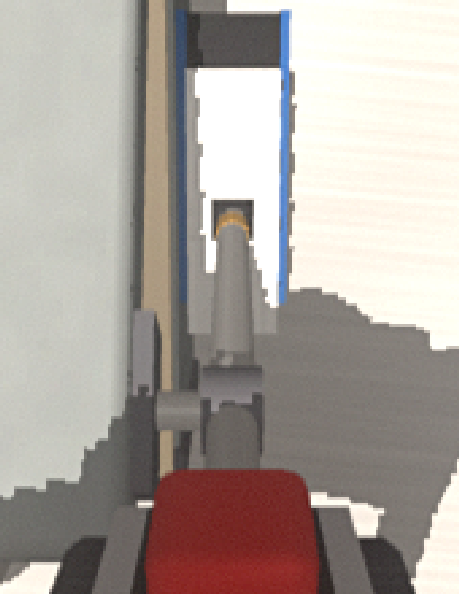

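>>> {"fn": "carry_out", "kwargs": {"steps": [[0.001,-0.003,0,0,-1],[0.003,-0.006,0,0,-1],[0.005,-0.009,0,0,-1],[0.007,-0.011,0,0,-1],[0.007,-0.011,0,0,-1]]}}

```text
t: 18.08
position: [587.8, -107.7, 304.0]
tool_rot: [0.477, 0.522, -0.475, 0.524]
wrist_force: [8.2, 5.1, -9.5]
width: 23.2
```

Run:
```python
from h import *
load()
print(sil(est((7.4,15.3))))
im=optics.capture('wrist'); b=im[60:280,240:410,::-1]; cv2.imwrite('pics/w19z.png',np.clip(cv2.resize(b,None,fx=2.7,fy=2.7,interpolation=0).astype(int)*1.5,0,255).astype(np.uint8))
```

```text
t 18.07 tcp [ -85.6 -129.5  304. ] th,ph [ 0.471 -0.131] tip [ -51.2 -130.   121. ] F kiln [ 8.6  4.4 -9.5] w 23.2
T 3.9 N~ 0.93
t 18.07 tcp [ -85.6 -129.5  304. ] th,ph [ 0.471 -0.149] tip [ -48.5 -130.   121.5] F kiln [ 8.6  4.4 -9.5] w 23.2
134.2823906088882
```

View pics/w19z.png

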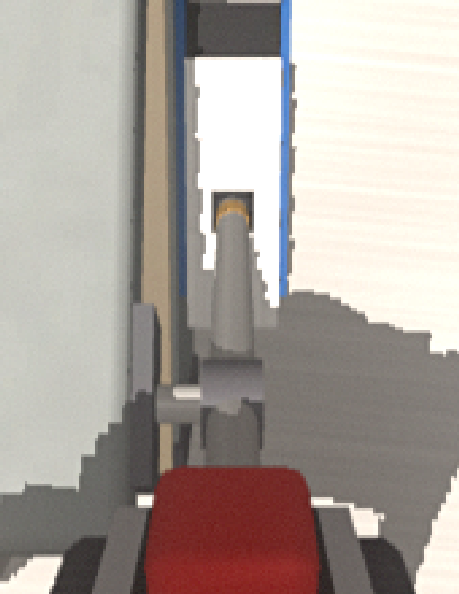

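>>> {"fn": "carry_out", "kwargs": {"steps": [[0.0025,-0.0015,0,0,-1],[0.005,-0.003,0,0,-1],[0.005,-0.003,0,0,-1]]}}

```text
t: 18.5
position: [586.4, -107.8, 302.3]
tool_rot: [0.477, 0.522, -0.475, 0.524]
wrist_force: [6.8, 4.6, -6.0]
width: 23.3
```

Run:
```python
from h import *
load()
print(sil(est((7.4,15.3))))
```

```text
t 18.5 tcp [ -87.  -129.5  302.3] th,ph [ 0.462 -0.14 ] tip [ -50.8 -130.   119.5] F kiln [ 7.2  4.  -6. ] w 23.3
T 1.71 N~ 3.44
t 18.5 tcp [ -87.  -129.5  302.3] th,ph [ 0.463 -0.158] tip [ -48.1 -130.   120.1] F kiln [ 7.2  4.  -6. ] w 23.3
132.19897750264494
```

>>> {"fn": "carry_out", "kwargs": {"steps": [[0.0015,0.0005,-0.001,0,-1],[0.003,0.001,-0.002,0,-1],[0.003,0.001,-0.002,0,-1]]}}

```text
t: 18.88
position: [585.9, -107.8, 301.5]
tool_rot: [0.476, 0.522, -0.476, 0.524]
wrist_force: [3.1, 0.7, -1.1]
width: 22.7
```

Run:
```python
from h import *
load()
im=optics.capture('wrist'); b=im[60:280,240:410,::-1]; cv2.imwrite('pics/w20z.png',np.clip(cv2.resize(b,None,fx=2.7,fy=2.7,interpolation=0).astype(int)*1.5,0,255).astype(np.uint8))
print('floor-model sil',sil(ik_tip(-47.5,120)),proj('wrist',[K2W([-40.5,-130,134])]))
```

```text
t 18.88 tcp [ -87.5 -129.4  301.5] th,ph [ 0.458 -0.142] tip [ -51.  -130.   118.8] F kiln [ 3.2  0.4 -1.1] w 22.7
T -0.61 N~ 6.09
floor-model sil 130.63948335469956 [[327.07941639 128.24413494]]
```

View pics/w20z.png

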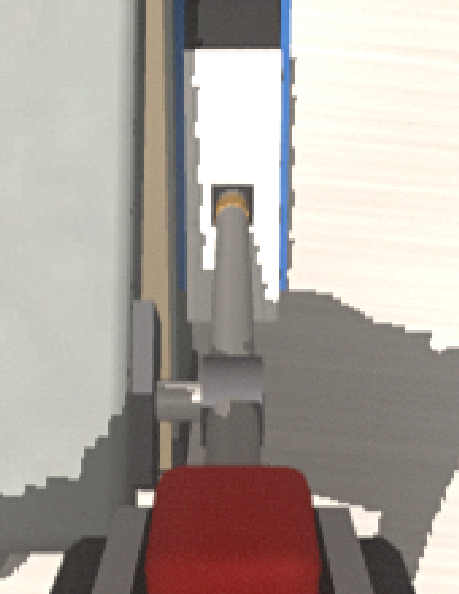

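The hand forces are near zero, so the lid's weight is on the foot. The model has the lid at about 0.46 rad and the foot at floor height. I'll release slowly.

>>> {"fn": "carry_out", "kwargs": {"steps": [[0,0,0,0,-0.35],[0,0,0,0,-0.2],[0,0,0,0,0],[0,0,0,0,0.1],[0,0,0,0,0.1],[0,0,0,0,0.1]], "force": 20}}

```text
t: 19.68
position: [585.1, -107.2, 300.9]
tool_rot: [0.476, 0.523, -0.476, 0.523]
wrist_force: [-0.5, 0.8, 0.5]
width: 47.2
```

Run:
```python
from h import *
s=r.read_state(); print(s['wrist_force'],s['width'],s['position'])
im=optics.capture('wrist'); cv2.imwrite('pics/w21.png',im[:,:,::-1])
```

```text
[-0.54692288  0.81222319  0.48450823] 47.17837878430206 [ 585.09159095 -107.21983596  300.88762191]
```

View pics/w21.png

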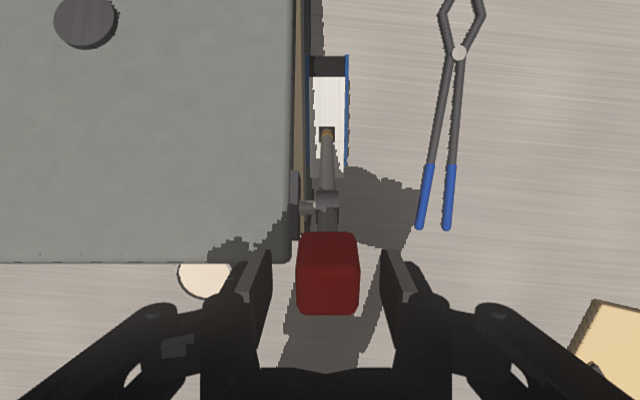

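The rod stands unheld in the hole at about (327,133), and both pads are clear of the grip. I'll withdraw straight up.

>>> {"fn": "carry_out", "kwargs": {"steps": [[-0.04,0,0,0,0.1],[-0.1,0,0,0,0.1],[-0.18,0,0,0,0.1],[-0.26,0,0,0,0.1],[-0.32,0,0,0,0.1],[-0.35,-0.05,0,0,0.1],[-0.35,-0.1,0,0,0.1],[-0.35,-0.1,0,0,0.1]]}}

```text
t: 20.72
position: [543.5, -111.2, 441.6]
tool_rot: [0.476, 0.523, -0.476, 0.523]
wrist_force: [-0.3, -0.1, 0.1]
width: 47.1
```

Run:
```python
from h import *
s=r.read_state(); print(s['t'],s['wrist_force'],s['position'])
im=optics.capture('wrist'); cv2.imwrite('pics/w22.png',im[:,:,::-1])
b=im[20:220,250:420,::-1]; cv2.imwrite('pics/w22z.png',np.clip(cv2.resize(b,None,fx=3,fy=3,interpolation=0).astype(int)*1.7,0,255).astype(np.uint8))
a=im[:,:,0].astype(int)-im[:,:,1]; m=(a>40).astype(np.uint8); k,l,st,c=cv2.connectedComponentsWithStats(m); print([(st[i].tolist()) for i in range(1,k) if st[i][4]>100])
import itertools
for z in (118,121,124,128,135):
    v=ik_tip(-47.5,z); g,t=fk(*v); u=up(v[1]); w=np.array([u[2],0,-u[0]])
    q=proj('wrist',[K2W(g+A*12*w+B*12*np.array([0,1,0])+C*14*u) for A,B,C in itertools.product((-1,1),repeat=3)])
    print(z,v.round(3),'bbox',q.min(0).round(1),q.max(0).round(1),'tip sil',sil(v).round(1))
im=optics.capture('scene'); cv2.imwrite('pics/s22.png',cv2.resize(im[30:330,160:460,::-1],None,fx=2,fy=2))
```

```text
20.725 [-0.33828112 -0.07288813  0.09685202] [ 543.53035297 -111.16175413  441.61616617]
[[310, 114, 33, 39, 1202], [560, 313, 34, 38, 344], [548, 317, 15, 29, 199]]
118 [ 0.451 -0.172] bbox [311.3 111.7] [345.4 153.1] tip sil 86.4
121 [ 0.468 -0.159] bbox [311.1 108.6] [345.8 150. ] tip sil 86.3
124 [ 0.485 -0.145] bbox [310.9 105.2] [346.1 146.8] tip sil 86.1
128 [ 0.508 -0.127] bbox [310.6 100.5] [346.6 142. ] tip sil 86.0
135 [ 0.548 -0.092] bbox [310.   91.2] [347.5 132.5] tip sil 85.6
```

View pics/w22z.png

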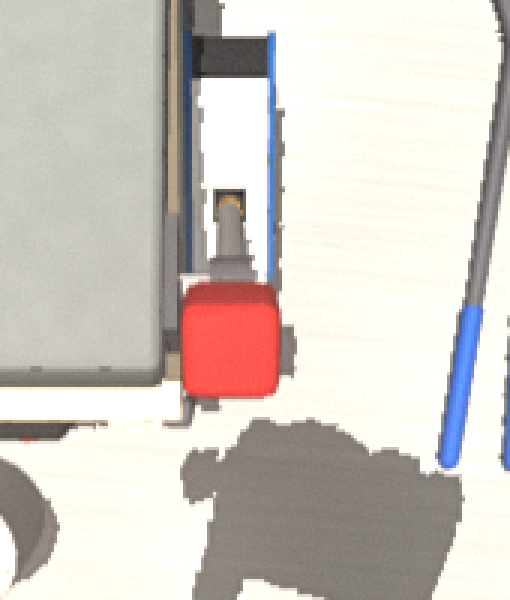

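View pics/s22.png

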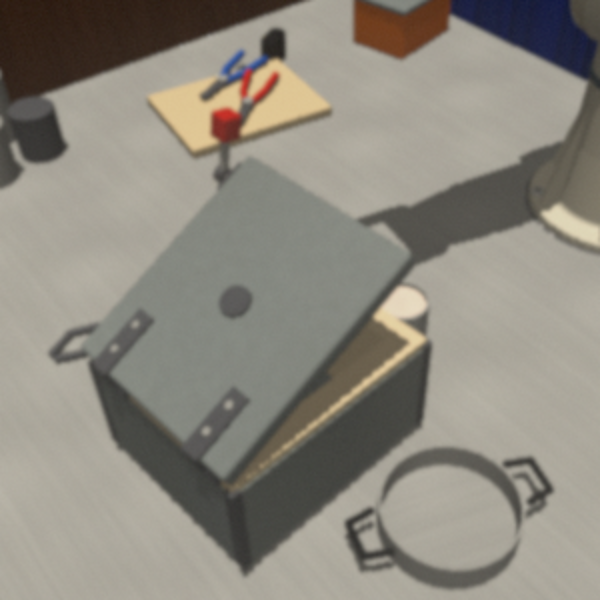

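The lid stands open on the rod, and the foot is inside the hole at about (326,88) in the full wrist picture. The grip spans rows 114–153, which matches the model with the foot on the hole's floor (112–153). I'm handing the job in.

```bash
python3 -c "
from cell import r
print(r.sign_off(), r.read_state()['t'])"
```

```text
the job is handed in; nothing more can be done
the job is handed in; nothing more can be done
```

The kiln lid stands open on its prop rod, with the foot in the holding hole and the gripper clear. I handed the job in at about 21 s.

**What I did:** I lifted the lid by the red grip, passing the foot up in front of the strip. I then swung it back over the strip, set it down lightly behind the hole and slid it forward until it was over the hole. From there I lowered it to the floor of the hole by hand rather than letting it drop. I released only once the hand carried almost no load.

**Last checks:**
- **Fit:** The last wrist picture shows the foot inside the hole. The grip's position matches the foot being on the hole's floor, with the lid at about 0.45 rad, inside the expected 0.4 to 0.5.
- **Forces:** The load on the catch stayed at about 6 N or less by my estimate from the wrist force, against the 20 N limit. The wrist force was near zero after I let go.
- **Other objects:** The gripper never came near the flask, pan or tongs. In the last scene picture the pan is where it was, but I did not measure any of the three.

**What disagreed:** My first estimate of the kiln's position was about 5 mm too far forward, which I corrected from the wrist pictures during the lift. The grip also crept several millimetres in the pads while the rod turned, so I placed the foot by sight and by the wrist force. At times the foot probably only just touched the strip during the slide.

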